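# Open the combination-locked test-stick drawer and load the red stick in its carrier

## Robot

A 6-joint arm with a two-finger parallel gripper is mounted at the origin on a cart in front of the work surface, level with it; the furniture and walls round the work are solid. World frame = base frame: x ahead of the robot, y to its left, z up, the work surface at z = 0. Lengths are in mm, angles in degrees, forces in N, time in s.
With the tool pointing down it reaches from about 225 to 875 mm from the base axis. Payload 3.4 kg.
Tool frame: the origin (TCP) lies between the finger pads; the fingertips stand 19 mm ahead of it and the grasp point (between the pads) is the TCP; y points along the fingers, x is the direction in which the jaws open and shut, and the axes are right-handed (so a half turn about y gives the same grasp; the last joint's range is limited). The gripper opens to 85 mm and grips with 20 to 120 N. Pads are 22 mm wide; open, the fingers measure 114 mm over their backs; the gripper's body (76 mm by 85 mm) begins 54 mm behind the grasp point. The pads swing forward as they close: fully open they stand 13 mm farther back than shut.
Start: joints at [-82.735, 15.808, 86.224, -0, 77.962, -6.933], TCP at [141.028, -557.469, 250.328] pointing down, gripper open.
Joint ranges: [-165.64, 165.64], [-43.16, 119.46], [12.63, 154.43], [-67.54, 247.53], [6.08, 155.33], [-154.97, 154.97]. Speed limits (degrees/s): [147.25, 147.25, 180, 180, 180, 180].

## Interface

Orientations are given as a 3x3 rotation matrix whose columns are the frame's x, y, z axes.
In Python, from rig import * gives the robot as it stands.
- The arm moves only by the tool move_arm, never from a script. Its argument "targets" is a list of rows, each a list of 7 numbers: the shift along the tool's x, y, z in m, then the turn, a rotation vector about the tool's x, y, z in rad, then the opening, from 0 (shut) to 1 (fully open). In form: [[tx, ty, tz, wx, wy, wz, fingers], ...]. A call has 1 to 5 rows; each row is the pose to reach, as a shift and turn from the pose commanded when the call began, along the tool's axes at that moment; what a row does not reach only later rows make up. A row lasts 1/12 s, in which the tool goes at most 41.7 mm and 7.16 degrees, less where a joint would pass 70% of its speed; a pose out of reach is approached as far as the arm can. A call with a gripper value outside its range is refused whole. The fingers move at their own pace and stop on an object; "force" is the grip in N (left out, the last holds). Time passes only in rows, so rows that repeat a pose let the fingers close. It gives the time, the measured TCP pose, the force and the opening at its end, in the units of the state.
- get_obs(): the state, without advancing time (a new reading comes with each control period).
- capture(name): name is "side" or "top" or "wrist"; returns the picture (400x640x3 uint8, blue, green, red); there is no depth.
- get_calibration(name): a dict with "fx", "fy", "cx", "cy" (pixels), "R" (3x3) and "t" (3): a world point X has camera coordinates R X + t; the wrist camera has in their place "tool_from_camera" (4x4, takes a point from camera to tool coordinates, whose origin is the TCP and whose axes are the tool frame's). Camera axes: x right, y down, z forward; pixel columns grow to the right and rows downward; lengths in mm; the calibration is good to about 2 mm. A picture is of the moment at which its call begins: read the wrist's pose just before it. get_calibration takes no time and is no camera call.
- sign_off(): hands the job in, once; it reports no verdict.
The state is a dict: "time": time; "qpos": joint angles; "qvel": joint speeds; "joint_efforts": joint torques, N m; "ee_pos": TCP position; "eef_rot": TCP orientation; "force": force on the tool from outside, world axes, zero at the start; "moment": the same for the moment, N m; "grip_width": finger opening in mm.
Only numpy, scipy, OpenCV 4.12 (cv2) and the standard library are available. Lean on these libraries where they do the work, as an engineer would, in place of code of your own. Each camera call takes 0.05 s, during which the arm holds its last target.

## Task

Get the red test stick ready for the metal-detector check: unlock the steel stick box with its combination 70 - 90 - 40, that is, wind the dial clockwise past 70 twice and stop at 70 the third time, then counter-clockwise past 90 once and stop at 90 the second time, then clockwise straight to 40, and pull the drawer right out. Lift out the red stick, which stands on edge, lay it down and take it again across its flat width, and slide it flat into the blue carrier, one end under the bridge and home against the stop. Leave the other two sticks in the drawer and do not shove the stapler, the white-lidded sample pot or the radio about.

Things in the scene. Friction and masses are not known exactly. Their poses are not given: they have to be found in the camera images.
- stick_box: Steel box fixed to the worktop, 164 wide, 190 deep, 88 mm tall (top z = 0.088), with a dial on top and one drawer in front. Origin on the worktop below the dial's axis; the drawer front lies 65 mm in front of it. Axes: x to the box's back (the drawer pulls out along -x), y to its left seen from the robot, z up. It may stand turned by up to 0.3 rad.
- dial_centre (a point): Point on the axis of the dial, at the height of its face (z = 0.100); axes as the box. The dial is a black disc 86 mm across lying flat on the box top.
- dial_index (a point): The fixed red index mark on the box top, at the dial's edge on the drawer side. The dial is read here. The dial has 100 numbers that grow clockwise round it (seen from above) from its red zero line: a fine white line at every second number, a long white line at every ten, no figures.
- dial (a joint): Turn of the dial in rad, growing clockwise seen from above, no end stops. At 0 the red zero line is at the index; the number at the index is 100*((-value/(2 pi)) mod 1), so it falls when turned clockwise, rises counter-clockwise. True three-wheel lock: each number must be met within 2 numbers (0.12 rad). Turns easily (under 0.03 N m), stays where left. Starts within 1 rad of 0.
- dial_winder (a point): Middle of the winder: a black finger knob upright on the dial beside its red zero line, 26 mm from the dial's axis, 18 mm across, from z = 0.103 to 0.127 (this point: z = 0.115). It spins freely on its own pin, so a hand holding it can circle the dial's axis again and again without turning itself.
- stick_drawer (a joint): How far the drawer is pulled out, in m: 0 shut, 0.168 fully out. Locked, it gives only about 4 mm; unlocked, it slides with 2 to 4 N and stays where it is left.
- drawer_knob (a point): Grip point of the drawer's black knob at z = 0.046, 42 mm below the box top: a round bar 21 mm across that stands 32 mm out of the drawer front along the box's -x; this point is on its axis, 18 mm from the front. Pinch it from above, across the box's y. Moves with the drawer.
- drawer_floor (a point): Middle of the drawer's inner floor (z = 0.014), moving with it; axes as the box. Inside: 156 mm along x, 128 mm along y, walls up to z = 0.046, a rail on the left wall up to z = 0.058. Dark foam 9 mm thick (top z = 0.023) covers the floor, with three slots along x, 10.6 mm wide, centred at y = -0.034, 0 and +0.034.
- test_wand_0: Red metal-detector test stick: flat bar 150 mm long (own y), 22 mm wide (own x), 9 mm thick (own z), 35 g. Origin: middle of one 150x22 face; the thickness extends from it along +z. At the start it stands on edge in one of the drawer's three slots (which one varies), own x up or down, length along the drawer (the box's x), the upper 13 mm out of the foam. The one to take.
- test_wand_1: Green metal-detector test stick: flat bar 150 mm long (own y), 22 mm wide (own x), 9 mm thick (own z), 35 g. Origin: middle of one 150x22 face; the thickness extends from it along +z. At the start it stands on edge in one of the drawer's three slots (which one varies), own x up or down, length along the drawer (the box's x), the upper 13 mm out of the foam.
- test_wand_2: Blue metal-detector test stick: flat bar 150 mm long (own y), 22 mm wide (own x), 9 mm thick (own z), 35 g. Origin: middle of one 150x22 face; the thickness extends from it along +z. At the start it stands on edge in one of the drawer's three slots (which one varies), own x up or down, length along the drawer (the box's x), the upper 13 mm out of the foam.
- carrier: Loose blue plastic carrier, 0.45 kg, on the worktop, bridge end away from the robot. Origin: under the plate, below the middle of a stick that is home. x along the stick's bed towards the bridge, z up. Base plate 6 mm thick, x from -105 to +85 mm, y from -35 to +35 mm. A stick that is home lies flat on it along x, its end against the stop (stick's middle at x = 0 to 2 mm), either face up.
- carrier_mouth (a point): Mouth of the carrier's tunnel, on the plate at x = 47 mm, z = 6 mm of the carrier; axes as the carrier. The tunnel runs along +x from here for 30 mm to the stop; it is 28 mm wide and 14 mm high; its bridge's top is 19 mm above this point. In front of it two cheeks, 10 mm high, flare outwards for 18 mm towards -x.
- stapler: Bystander: blue stapler, 34x135x46 mm; origin at the middle of its underside.
- sample_pot_0: Bystander: sample pot with a white lid, 50 mm across, 66 mm tall; origin at the middle of its underside.
- radio: Bystander: black hand radio lying on its back, 58x187x33 mm; origin at the middle of its underside.

How it is judged:
By the outcome, as a careful person would: the job done as asked, in the order asked, and still so for the second after the job is handed in, with the robot touching nothing.
It also fails if it takes over 72 s, if anything falls off the work surface, if the arm or the gripper's body presses on something with over 40 N, if the wrist force passes 120 N, or if a joint passes its speed limit or range.

## Working session

There is one attempt and no reset: what is moved stays moved. The work goes in short steps, Python scripts to look and compute and a tool call to move; the robot and the scene stay as the last step left them, time stands still between calls to the robot, and variables do not carry over. Pictures are saved under pics/ and viewed, and the job is handed in when it is done.

Besides the shell and the picture viewer there is one more tool, called as name([rows], argument=value, ...), one row to a line, values as JSON. move_arm: Moves the arm, as the interface text tells. Its arguments: {"type":"object","properties":{"targets":{"type":"array"},"force":{"type":"number"}},"required":["targets"]}

```bash
ls; mkdir -p pics; cat > /dev/null; python3 - <<'E'
from rig import *
import cv2
o=get_obs(); print(o)
for n in ("top","side","wrist"):
    print(n,get_calibration(n))
for n in ("top","side"):
    cv2.imwrite(f"pics/{n}0.png",capture(n))
E
```

```text
pics
{'time': 0.0, 'qpos': array([-8.27339617e+01,  1.58485456e+01,  8.62953820e+01, -1.03072762e-03,
        7.79619413e+01, -6.93249804e+00]), 'qvel': array([-0.08985248, -0.0550518 ,  0.07704007,  0.01479962, -0.02273441,
        0.07560029]), 'joint_efforts': array([-1.54896250e-03, -4.16770577e+01, -2.45807290e+01, -3.81626523e-04,
        1.09302480e-02,  1.39107900e-05]), 'ee_pos': array([ 140.96632521, -556.94381354,  249.42936153]), 'eef_rot': array([[ 2.45286042e-01, -2.51151264e-04,  9.69450718e-01],
       [-9.69449011e-01,  1.83069709e-03,  2.45286085e-01],
       [-1.83637452e-03, -9.99998293e-01,  2.05566099e-04]]), 'force': array([ 0.00360495, -1.11001978, -0.85762687]), 'moment': array([-0.04096252, -0.01337822, -0.00912048]), 'grip_width': 85.47151615272665}
top {'fx': 385.3866141854905, 'fy': 385.3866141854905, 'cx': 318.98831291048623, 'cy': 196.05005934139106, 'R': array([[ 4.77644495e-03, -9.99547084e-01, -2.97121679e-02],
       [-9.88707021e-01, -2.69928208e-04, -1.49861118e-01],
       [ 1.49785223e-01,  3.00924324e-02, -9.88260508e-01]]), 't': array([ -69.7160563 ,  572.92602787, 1397.93748681])}
side {'fx': 382.24735728918415, 'fy': 382.24735728918415, 'cx': 316.37019740904236, 'cy': 198.5660343855229, 'R': array([[ 0.97987809, -0.19940168, -0.00882634],
       [-0.08530941, -0.37842026, -0.92169432],
       [ 0.18044733,  0.90390103, -0.38781656]]), 't': array([-550.82246337,  127.19232717, 1361.80059896])}
wrist {'fx': 290.7901223039724, 'fy': 290.7901223039724, 'cx': 315.7652173771856, 'cy': 196.17595911049517, 'tool_from_camera': array([[ 9.99999210e-01, -3.78061369e-04,  1.19858536e-03,
         1.08293397e+00],
       [-1.25648092e-03, -3.22105848e-01,  9.46702828e-01,
        -1.25176169e+02],
       [ 2.81595857e-05, -9.46703586e-01, -3.22106069e-01,
         8.23367076e+01],
       [ 0.00000000e+00,  0.00000000e+00,  0.00000000e+00,
         1.00000000e+00]])}
```

View pics/top0.png

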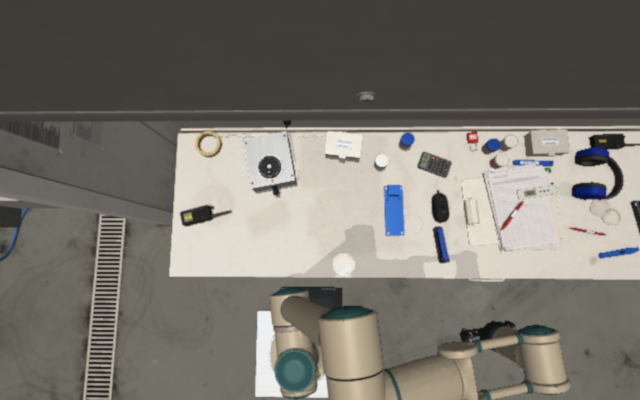

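View pics/side0.png

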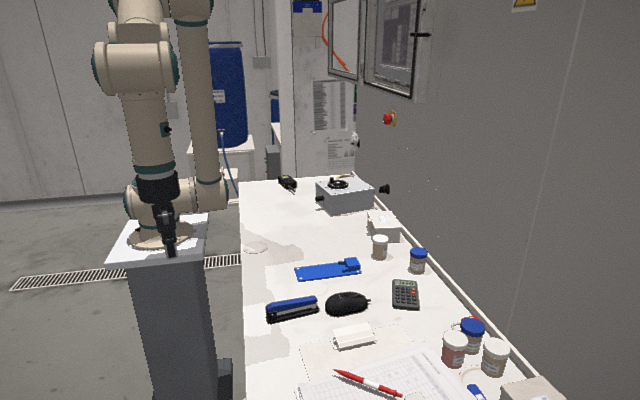

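The top view shows the box at about (270,162), its dial at (269,166), the carrier at (394,210), the stapler at (442,245), the pot at (381,162) and the radio at (200,214). Next I'll zoom in.

```bash
cat > h.py <<'E'
from rig import *
import numpy as np, cv2
from scipy.spatial.transform import Rotation as Rn
def campose(name,o=None):
    c=get_calibration(name)
    if name=="wrist":
        o=o or get_obs()
        T=c["tool_from_camera"]; Rw=o["eef_rot"]@T[:3,:3]; p=o["ee_pos"]+o["eef_rot"]@T[:3,3]
        return c,Rw,p
    return c,c["R"].T,-c["R"].T@c["t"]
def pix2z(name,uv,z,o=None):
    c,Rw,p=campose(name,o); out=[]
    for u,v in np.atleast_2d(uv):
        d=Rw@np.array([(u-c["cx"])/c["fx"],(v-c["cy"])/c["fy"],1]); out.append(p+d*(z-p[2])/d[2])
    return np.array(out)
def proj(name,X,o=None):
    c,Rw,p=campose(name,o); q=(np.atleast_2d(X)-p)@Rw
    return np.c_[c["fx"]*q[:,0]/q[:,2]+c["cx"],c["fy"]*q[:,1]/q[:,2]+c["cy"]]
def zoom(im,u0,v0,u1,v1,f,name):
    cv2.imwrite(name,cv2.resize(im[v0:v1,u0:u1],None,fx=f,fy=f,interpolation=cv2.INTER_CUBIC))
E
python3 - <<'E'
from h import *
im=cv2.imread("pics/top0.png")
zoom(im,235,120,315,205,7,"pics/z1.png")
zoom(im,370,140,460,270,4,"pics/z2.png")
print(pix2z("top",[[269,166]],100),pix2z("top",[[394,210],[381,162],[442,245]],10))
E
```

```text
[[674.97624549 112.6483759  100.        ]] [[ 524.74165723 -351.07901204   10.        ]
 [ 710.76880914 -305.75564357   10.        ]
 [ 394.22454506 -525.22476647   10.        ]]
```

View pics/z1.png

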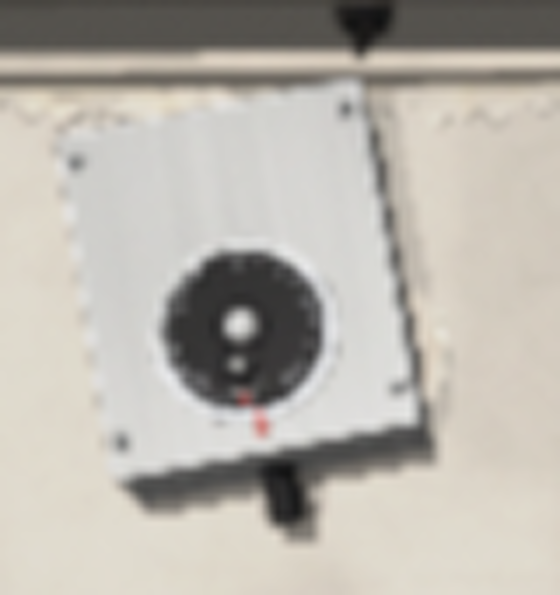

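View pics/z2.png

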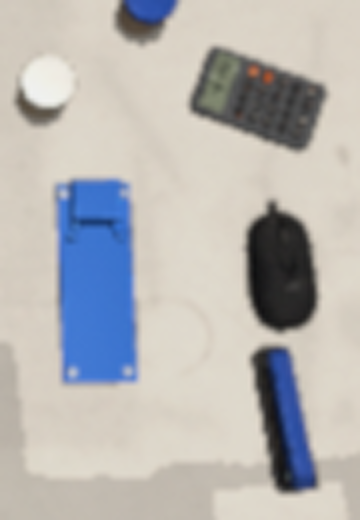

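```bash
cat >> h.py <<'E'
def yawR(deg,):
    a=np.radians(deg); z=np.array([np.cos(a),np.sin(a),0]); y=np.array([0,0,-1.]); return np.c_[np.cross(y,z),y,z]
def rel(target,yaw=None,o=None):
    "shift in tool axes (m) + rotvec from measured pose"
    o=o or get_obs(); R=o["eef_rot"]
    s=R.T@(np.array(target)-o["ee_pos"])/1000
    w=Rn.from_matrix(R.T@yawR(yaw)).as_rotvec() if yaw is not None else np.zeros(3)
    return np.round(s,4),np.round(w,4)
def st():
    o=get_obs(); print("t",round(o["time"],2),"p",o["ee_pos"].round(1),"yaw",round(float(np.degrees(np.arctan2(o["eef_rot"][1,2],o["eef_rot"][0,2]))),2),"F",o["force"].round(1),"g",round(o["grip_width"],1),"q",o["qpos"].round(0))
    return o
E
python3 - <<'E'
from h import *
print(pix2z("top",[[290,132],[290,127],[287,124]],0))
print(pix2z("top",[[290,132],[290,127],[287,124]],100))
# box corners z=88 : front-left, front-right, back-right, back-left (zoomed)
zc=np.array([[122,480],[418,425],[362,80],[60,140],[243,329]])/7+[235,120]
P=pix2z("top",zc,88);print(P)
d=P[0]-P[1];print(np.degrees(np.arctan2(-d[0],d[1])))
d=P[2]-P[1];print(np.degrees(np.arctan2(d[1],d[0])))
print(pix2z("top",[[243/7+235,329/7+120]],101))
print(rel([640,106,185],10.5))
E
```

```text
[[835.73314563  48.97589949   0.        ]
 [856.29905086  49.30673923   0.        ]
 [868.74524631  61.44882958   0.        ]]
[[803.08932763  38.01763155 100.        ]
 [822.25171795  38.32589321 100.        ]
 [833.84852599  49.63934973 100.        ]]
[[593.66252863 173.25784221  88.        ]
 [622.66686669  19.13584699  88.        ]
 [809.27261794  51.62610755  88.        ]
 [776.97507988 212.04544202  88.        ]
 [674.00295422 111.89317306  88.        ]]
10.657884923681662
9.876859358054572
[[671.01463377 109.78372396 101.        ]]
(array([-0.5202,  0.0655,  0.6464]), array([-0.0001,  0.0645, -0.0017]))
```

move_arm([
  [-0.52,0.03,0.646,0,0.064,0,1],
  [-0.52,0.03,0.646,0,0.064,0,1],
  [-0.52,0.03,0.646,0,0.064,0,1],
  [-0.52,0.03,0.646,0,0.064,0,1],
  [-0.52,0.03,0.646,0,0.064,0,1],
])

```text
time: 0.52
ee_pos: [266.8, -389.2, 242.3]
eef_rot: [[0.182, -0.0, 0.983], [-0.983, 0.001, 0.182], [-0.001, -1.0, -0.0]]
force: [0.6, 0.6, 0.5]
grip_width: 85.3
```

move_arm([
  [-0.41,0.045,0.45,0,0,0,1],
  [-0.41,0.045,0.45,0,0,0,1],
  [-0.41,0.045,0.45,0,0,0,1],
  [-0.41,0.045,0.45,0,0,0,1],
  [-0.41,0.045,0.45,0,0,0,1],
])

```text
time: 0.93
ee_pos: [392.2, -223.5, 227.2]
eef_rot: [[0.182, -0.0, 0.983], [-0.983, -0.0, 0.182], [0.0, -1.0, -0.0]]
force: [0.3, -0.8, -0.4]
grip_width: 85.7
```

```bash
python3 -c "
from h import *
o=st();print(rel([645,107,185],10.5))"
```

```text
t 0.93 p [ 392.2 -223.5  227.2] yaw 10.51 F [ 0.3 -0.8 -0.4] g 85.7 q [-39.   6. 102.  -0.  72.  41.]
(array([-0.2788,  0.0421,  0.3088]), array([0.0001, 0.0002, 0.    ]))
```

move_arm([
  [-0.278,0.042,0.308,0,0,0,1],
  [-0.278,0.042,0.308,0,0,0,1],
  [-0.278,0.042,0.308,0,0,0,1],
  [-0.278,0.042,0.308,0,0,0,1],
  [-0.278,0.042,0.308,0,0,0,1],
])

```text
time: 1.35
ee_pos: [518.2, -58.8, 206.0]
eef_rot: [[0.183, -0.0, 0.983], [-0.983, -0.0, 0.183], [0.0, -1.0, -0.0]]
force: [-0.4, -1.2, 0.8]
grip_width: 86.0
```

```bash
python3 -c "
from h import *
o=st();print(rel([645,107,185],10.5))"
```

```text
t 1.35 p [518.2 -58.8 206. ] yaw 10.55 F [-0.4 -1.2  0.8] g 86.0 q [-14.  13.  97.  -0.  70.  65.]
(array([-0.1397,  0.0209,  0.1551]), array([0.0005, 0.0009, 0.0001]))
```

move_arm([
  [-0.14,0.021,0.155,0,0,0,1],
  [-0.14,0.021,0.155,0,0,0,1],
  [-0.14,0.021,0.155,0,0,0,1],
  [-0.14,0.021,0.155,0,0,0,1],
  [-0.14,0.021,0.155,0,0,0,1],
])

```text
time: 1.77
ee_pos: [644.0, 105.8, 184.8]
eef_rot: [[0.183, -0.001, 0.983], [-0.983, -0.0, 0.183], [0.0, -1.0, -0.001]]
force: [0.9, -1.8, 0.5]
grip_width: 85.5
```

move_arm([
  [-0.005,0,0.005,0,0,0,1],
  [-0.005,0,0.005,0,0,0,1],
])

```text
time: 1.93
ee_pos: [648.2, 112.3, 183.9]
eef_rot: [[0.186, -0.002, 0.983], [-0.983, 0.0, 0.186], [-0.001, -1.0, -0.001]]
force: [-0.4, -1.1, -0.2]
grip_width: 85.5
```

```bash
python3 -c "
from h import *
o=st();im=capture('wrist');cv2.imwrite('pics/w1.png',im)
np.save('o1.npy',o,allow_pickle=True)
print(proj('wrist',[[671,110,100],[674,112,100]],o))"
```

```text
t 1.93 p [648.2 112.3 183.9] yaw 10.73 F [-0.4 -1.1 -0.2] g 85.5 q [ 4. 25. 81.  0. 74. 83.]
[[322.63276402 182.51927913]
 [320.77626971 178.22787557]]
```

View pics/w1.png

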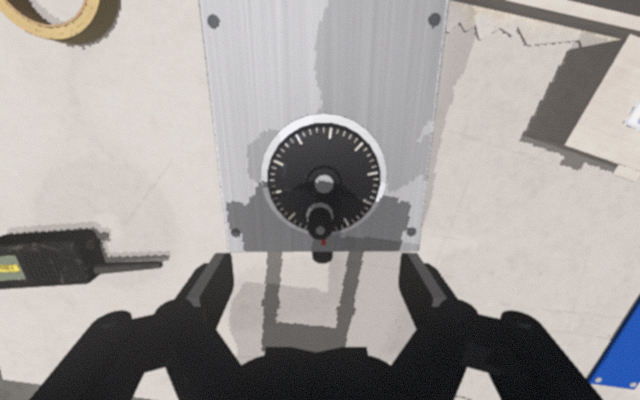

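```bash
python3 -c "
from h import *
im=cv2.imread('pics/w1.png')
zoom(im,250,105,400,275,4,'pics/w1z.png')"
```

```text
(no output)
```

View pics/w1z.png

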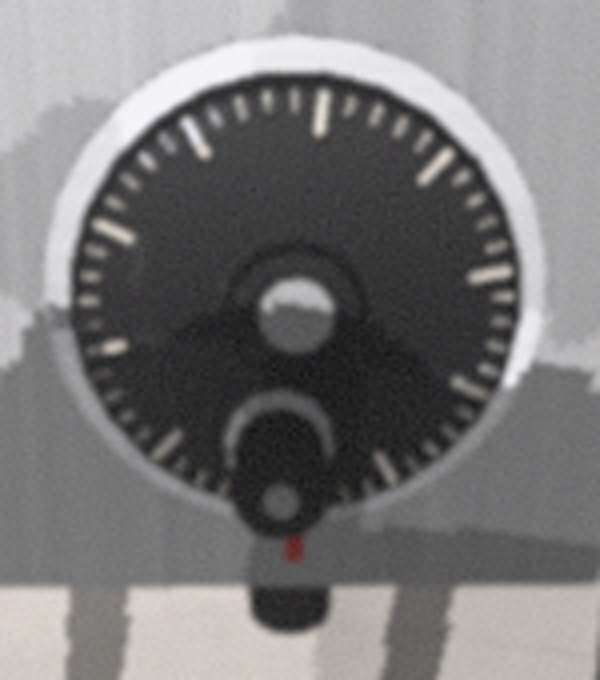

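```bash
cat > dialfit.py <<'E'
from h import *
from scipy.optimize import least_squares
def fit(pts_out,o,nums,z=100):
    P=pix2z("wrist",pts_out,z,o)[:,:2]
    def f(p):
        a=p[2]-2*np.pi*np.array(nums)/100
        return (P-np.c_[p[0]+p[3]*np.cos(a),p[1]+p[3]*np.sin(a)]).ravel()
    r=least_squares(f,[P[:,0].mean(),P[:,1].mean(),np.pi,40]); return r.x,r.fun.reshape(-1,2)
E
python3 - <<'E'
from dialfit import *
o=np.load('o1.npy',allow_pickle=True).item()
pts=np.array([[160,458],[93,351],[97,225],[188,120],[322,90],[448,150],[512,270],[492,396],[393,485]])/4+[250,105]
x,res=fit(pts,o,range(10,100,10)); print(x,np.degrees(x[2]));print(res.round(1))
idx=pix2z("wrist",np.array([[293,549]])/4+[250,105],88,o)[0]; print(idx)
wt=pix2z("wrist",np.array([[282,500]])/4+[250,105],127,o)[0]; print("winder",wt,wt[:2]-x[:2],np.degrees(np.arctan2(*(wt[:2]-x[:2])[::-1])))
d=idx[:2]-x[:2]; print("index ang",np.degrees(np.arctan2(d[1],d[0])),np.hypot(*d))
kn=pix2z("wrist",np.array([[291,610]])/4+[250,105],56,o)[0];print(kn)
# rings via front edge
fe=pix2z("wrist",[[225,250.5],[420,251]],88,o);print(fe)
top=pix2z("top",[[269.57,167]],100);print(top)
E
```

```text
[671.01154592 108.60421363   3.21881892  40.26598728] 184.42473907773655
[[ 0.1 -0.5]
 [ 0.5 -0.7]
 [-0.2  0.1]
 [ 0.3 -0.1]
 [ 0.3  0.6]
 [ 0.1  0.6]
 [-0.2 -0.1]
 [-0.2 -0.7]
 [-0.7  0.7]]
[615.98531966  98.31621208  88.        ]
winder [644.92820625 106.98473922 127.        ] [-26.08333967  -1.6194744 ] -176.44715395607506
index ang -169.40993649090464 55.97971554482419
[582.88372525  91.4386109   56.        ]
[[592.57123765 179.56889489  88.        ]
 [623.19116759  15.05715774  88.        ]]
[[671.24558321 110.47354792 100.        ]]
```

```bash
python3 -c "
from h import *
o=st();print(rel([645.1,106.7,124],10.6))"
```

```text
t 1.98 p [647.  110.4 184.3] yaw 10.65 F [-0.7 -0.9 -0.4] g 85.1 q [ 4. 25. 81. -0. 74. 83.]
(array([ 0.0033,  0.0603, -0.0024]), array([0.0026, 0.0009, 0.0004]))
```

move_arm([
  [0.003,0.03,-0.0024,0,0,0,0.45],
  [0.003,0.05,-0.0024,0,0,0,0.45],
  [0.003,0.06,-0.0024,0,0,0,0.45],
  [0.003,0.06,-0.0024,0,0,0,0.45],
  [0.003,0.06,-0.0024,0,0,0,0.45],
], force=20)

```text
time: 2.4
ee_pos: [645.1, 105.2, 125.9]
eef_rot: [[0.181, -0.001, 0.983], [-0.983, -0.0, 0.181], [0.0, -1.0, -0.001]]
force: [0.1, 0.6, 0.4]
grip_width: 38.3
```

```bash
python3 -c "
from h import *
o=st();print(rel([645.1,106.7,124],10.6))
cv2.imwrite('pics/w2.png',capture('wrist'))
print(proj('wrist',[[645.1,106.7,127]],o))"
```

```text
t 2.4 p [645.1 105.2 125.9] yaw 10.45 F [0.1 0.6 0.4] g 38.3 q [ 3. 27. 86. -0. 66. 83.]
(array([-0.0015,  0.0019,  0.0002]), array([ 0.0006, -0.0025,  0.0003]))
[[310.16026517 272.66825774]]
```

View pics/w2.png

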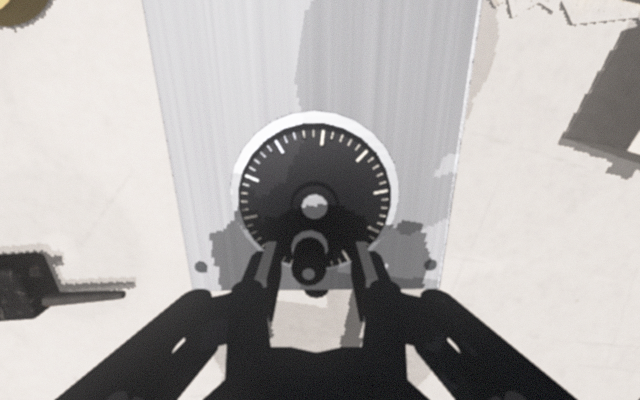

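move_arm([
  [-0.0015,0.002,0,0,0,0,0.1],
  [-0.0015,0.002,0,0,0,0,0.1],
  [-0.0015,0.002,0,0,0,0,0.1],
  [-0.0015,0.002,0,0,0,0,0.1],
  [-0.0015,0.002,0,0,0,0,0.1],
], force=20)

```text
time: 2.87
ee_pos: [646.0, 107.9, 124.9]
eef_rot: [[0.183, 0.002, 0.983], [-0.983, -0.0, 0.183], [0.0, -1.0, 0.002]]
force: [-1.1, 0.3, 6.3]
grip_width: 17.1
```

```bash
python3 -c "
from h import *
o=st()"
```

```text
t 2.87 p [646.  107.9 124.9] yaw 10.54 F [-1.1  0.3  6.3] g 17.1 q [ 3. 27. 86. -0. 66. 83.]
```

```bash
cat > arc.py <<'E'
import numpy as np,sys
def arc(a0,steps,yaw=10.5,r=26.0,c=None,ofs=(0,0)):
    y=np.radians(yaw); X=np.array([np.sin(y),-np.cos(y)]); Z=np.array([np.cos(y),np.sin(y)])
    P=lambda a:r*np.array([np.cos(np.radians(a)),np.sin(np.radians(a))])
    for a in steps:
        d=P(a)-P(a0)+np.array(ofs); print(f"[{X@d/1000:.4f}, 0, {Z@d/1000:.4f}, 0, 0, 0, 0.1]",end=", ")
    print()
E
python3 -c "
from arc import *
a=182.5
arc(a,a-20*np.arange(1,5))
"
```

```text
[-0.0086, 0, 0.0028, 0, 0, 0, 0.1], [-0.0157, 0, 0.0083, 0, 0, 0, 0.1], [-0.0205, 0, 0.0160, 0, 0, 0, 0.1], [-0.0224, 0, 0.0248, 0, 0, 0, 0.1],
```

move_arm([
  [-0.0086,-0.001,0.0028,0,0,0,0.1],
  [-0.0157,-0.001,0.0083,0,0,0,0.1],
  [-0.0205,-0.001,0.016,0,0,0,0.1],
  [-0.0224,-0.001,0.0248,0,0,0,0.1],
  [-0.0224,-0.001,0.0248,0,0,0,0.1],
])

```text
time: 3.28
ee_pos: [668.5, 136.7, 124.9]
eef_rot: [[0.184, 0.004, 0.983], [-0.983, 0.002, 0.184], [-0.002, -1.0, 0.005]]
force: [0.6, 4.0, 4.4]
grip_width: 16.6
```

```bash
python3 -c "
from h import *
o=st();cv2.imwrite('pics/w3.png',capture('wrist'));np.save('o3.npy',o,allow_pickle=True)
d=o['ee_pos'][:2]-[671,108.6];print(np.hypot(*d),np.degrees(np.arctan2(d[1],d[0]))); zoom(cv2.imread('pics/w3.png'),200,200,440,400,3,'pics/w3z.png')"
```

```text
t 3.28 p [668.5 136.7 124.9] yaw 10.58 F [0.6 4.  4.4] g 16.6 q [ 6. 29. 83.  0. 68. 85.]
28.168710928003133 95.07009956204492
```

View pics/w3z.png

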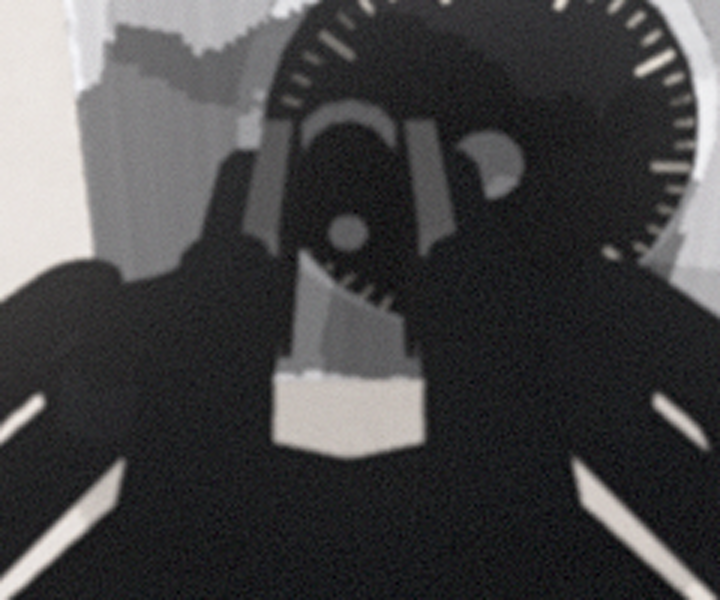

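```bash
python3 -c "
from arc import *
a=95.3
for k in range(3):
  arc(a,a-24*np.arange(1,6)); a-=120
"
```

```text
[0.0032, 0, 0.0103, 0, 0, 0, 0.1], [0.0103, 0, 0.0185, 0, 0, 0, 0.1], [0.0201, 0, 0.0230, 0, 0, 0, 0.1], [0.0309, 0, 0.0231, 0, 0, 0, 0.1], [0.0409, 0, 0.0189, 0, 0, 0, 0.1], 
[0.0073, 0, -0.0079, 0, 0, 0, 0.1], [0.0108, 0, -0.0182, 0, 0, 0, 0.1], [0.0098, 0, -0.0289, 0, 0, 0, 0.1], [0.0046, 0, -0.0384, 0, 0, 0, 0.1], [-0.0041, 0, -0.0448, 0, 0, 0, 0.1], 
[-0.0105, 0, -0.0024, 0, 0, 0, 0.1], [-0.0211, 0, -0.0003, 0, 0, 0, 0.1], [-0.0300, 0, 0.0059, 0, 0, 0, 0.1], [-0.0355, 0, 0.0152, 0, 0, 0, 0.1], [-0.0368, 0, 0.0260, 0, 0, 0, 0.1],
```

move_arm([
  [0.0032,0,0.0103,0,0,0,0.1],
  [0.0103,0,0.0185,0,0,0,0.1],
  [0.0201,0,0.023,0,0,0,0.1],
  [0.0309,0,0.0231,0,0,0,0.1],
  [0.0409,0,0.0189,0,0,0,0.1],
])

```text
time: 3.75
ee_pos: [694.2, 97.6, 124.9]
eef_rot: [[0.183, 0.004, 0.983], [-0.983, 0.0, 0.183], [0.001, -1.0, 0.004]]
force: [-1.2, 0.8, 5.8]
grip_width: 16.6
```

move_arm([
  [0.0073,0,-0.0079,0,0,0,0.1],
  [0.0108,0,-0.0182,0,0,0,0.1],
  [0.0098,0,-0.0289,0,0,0,0.1],
  [0.0046,0,-0.0384,0,0,0,0.1],
  [-0.0041,0,-0.0448,0,0,0,0.1],
])

```text
time: 4.17
ee_pos: [650.1, 95.7, 125.0]
eef_rot: [[0.181, 0.01, 0.984], [-0.984, 0.006, 0.18], [-0.004, -1.0, 0.011]]
force: [13.3, 8.0, -3.9]
grip_width: 16.5
```

move_arm([
  [-0.0105,0,-0.0024,0,0,0,0.1],
  [-0.0211,0,-0.0003,0,0,0,0.1],
  [-0.03,0,0.0059,0,0,0,0.1],
  [-0.0355,0,0.0152,0,0,0,0.1],
  [-0.0368,0,0.026,0,0,0,0.1],
])

```text
time: 4.58
ee_pos: [663.7, 135.6, 124.9]
eef_rot: [[0.183, -0.004, 0.983], [-0.983, 0.002, 0.183], [-0.002, -1.0, -0.004]]
force: [-2.6, 3.1, 7.9]
grip_width: 16.6
```

move_arm([
  [0.0032,0,0.0103,0,0,0,0.1],
  [0.0103,0,0.0185,0,0,0,0.1],
  [0.0201,0,0.023,0,0,0,0.1],
  [0.0309,0,0.0231,0,0,0,0.1],
  [0.0409,0,0.0189,0,0,0,0.1],
])

```text
time: 5.0
ee_pos: [694.4, 97.9, 124.9]
eef_rot: [[0.183, 0.004, 0.983], [-0.983, 0.001, 0.183], [-0.0, -1.0, 0.004]]
force: [-0.3, 2.0, 6.4]
grip_width: 17.0
```

move_arm([
  [0.0073,0,-0.0079,0,0,0,0.1],
  [0.0108,0,-0.0182,0,0,0,0.1],
  [0.0098,0,-0.0289,0,0,0,0.1],
  [0.0046,0,-0.0384,0,0,0,0.1],
  [-0.0041,0,-0.0448,0,0,0,0.1],
])

```text
time: 5.42
ee_pos: [650.0, 96.0, 125.0]
eef_rot: [[0.18, 0.009, 0.984], [-0.984, 0.006, 0.18], [-0.005, -1.0, 0.01]]
force: [12.3, 8.5, -5.3]
grip_width: 16.8
```

move_arm([
  [-0.0105,0,-0.0024,0,0,0,0.1],
  [-0.0211,0,-0.0003,0,0,0,0.1],
  [-0.03,0,0.0059,0,0,0,0.1],
  [-0.0355,0,0.0152,0,0,0,0.1],
  [-0.0355,0,0.0152,0,0,0,0.1],
])

```text
time: 5.83
ee_pos: [656.3, 131.9, 124.9]
eef_rot: [[0.183, 0.0, 0.983], [-0.983, 0.0, 0.183], [-0.0, -1.0, 0.0]]
force: [0.8, -1.4, 7.1]
grip_width: 17.0
```

```bash
python3 -c "
from h import *
o=st();cv2.imwrite('pics/w4.png',capture('wrist'));np.save('o4.npy',o,allow_pickle=True)
d=o['ee_pos'][:2]-[671,110];print(np.hypot(*d),np.degrees(np.arctan2(d[1],d[0]))); zoom(cv2.imread('pics/w4.png'),200,130,440,330,3,'pics/w4z.png')"
```

```text
t 5.83 p [656.3 131.9 124.9] yaw 10.56 F [ 0.8 -1.4  7.1] g 17.0 q [ 5. 29. 84.  0. 67. 85.]
26.38030021342268 123.79348575973984
```

View pics/w4z.png

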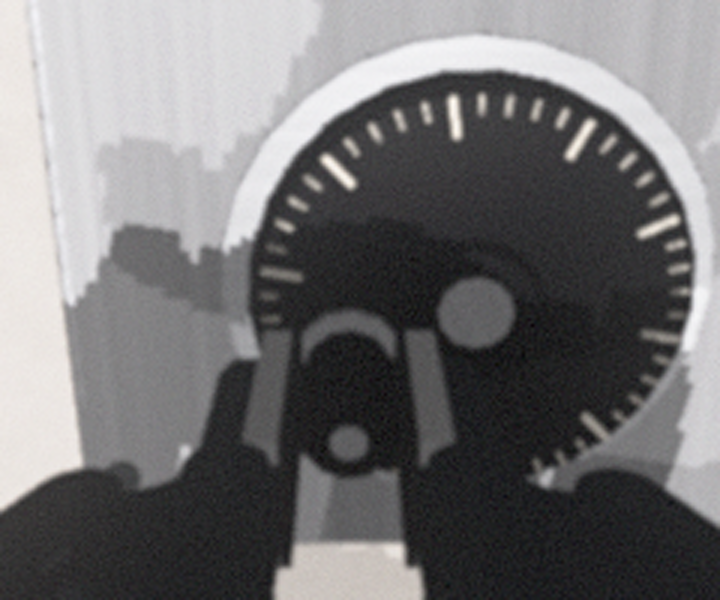

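```bash
python3 - <<'E'
from dialfit import *
o=np.load('o4.npy',allow_pickle=True).item()
pts=np.array([[262,271],[325,157],[455,97],[590,123],[678,218],[678,340],[605,436]])/3+[200,130]
x,res=fit(pts,o,range(10,80,10)); print(x,np.degrees(x[2]));print(res.round(1))
w=pix2z("wrist",np.array([[349,441]])/3+[200,130],127,o)[0,:2];d=w-x[:2];print(w,np.hypot(*d),np.degrees(np.arctan2(d[1],d[0])))
E
```

```text
[670.80900995 108.98714732   2.20279578  40.35125613] 126.21090154544002
[[-0.2  0.1]
 [-0.   0. ]
 [ 0.1 -0.3]
 [-0.1  0.2]
 [ 0.1 -0.3]
 [-0.2 -0. ]
 [ 0.3  0.2]]
[655.05697251 130.11487907] 26.353514617512886 126.70681844254855
```

```bash
python3 -c "
from arc import *
arc(126.2,[110,95,85,82.6])
"
```

```text
[-0.0022, 0, 0.0070, 0, 0, 0, 0.1], [-0.0025, 0, 0.0138, 0, 0, 0, 0.1], [-0.0016, 0, 0.0182, 0, 0, 0, 0.1], [-0.0013, 0, 0.0193, 0, 0, 0, 0.1],
```

move_arm([
  [-0.0022,0,0.007,0,0,0,0.1],
  [-0.0025,0,0.0138,0,0,0,0.1],
  [-0.0016,0,0.0182,0,0,0,0.1],
  [-0.0013,0,0.0193,0,0,0,0.1],
  [-0.0013,0,0.0193,0,0,0,0.1],
])

```text
time: 6.3
ee_pos: [674.0, 136.8, 124.9]
eef_rot: [[0.182, -0.001, 0.983], [-0.983, 0.002, 0.182], [-0.002, -1.0, -0.001]]
force: [0.7, 3.8, 6.0]
grip_width: 16.9
```

```bash
python3 -c "
from h import *
o=st();cv2.imwrite('pics/w5.png',capture('wrist'));np.save('o5.npy',o,allow_pickle=True)
d=o['ee_pos'][:2]-[671.3,110.4];print(np.hypot(*d),np.degrees(np.arctan2(d[1],d[0]))); zoom(cv2.imread('pics/w5.png'),230,160,450,330,3.5,'pics/w5z.png')"
```

```text
t 6.3 p [674.  136.8 124.9] yaw 10.5 F [0.7 3.8 6. ] g 16.9 q [ 6. 30. 82.  0. 68. 85.]
26.569266244262643 84.24314049926183
```

View pics/w5z.png

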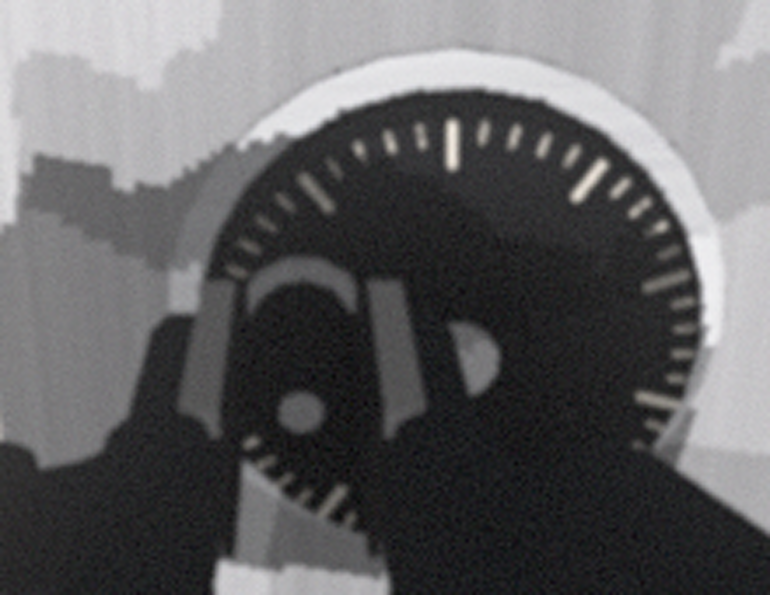

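```bash
python3 - <<'E'
from dialfit import *
o=np.load('o5.npy',allow_pickle=True).item()
pts=np.array([[304,177],[453,120],[604,160],[690,273],[678,405],[322,516]])/3.5+[230,160]
x,res=fit(pts,o,[10,20,30,40,50,90]); print(x,np.degrees(x[2]));print(res.round(1))
w=pix2z("wrist",np.array([[301,412]])/3.5+[230,160],127,o)[0,:2];d=w-x[:2];print(w,np.hypot(*d),np.degrees(np.arctan2(d[1],d[0])))
from arc import *
a=82.6
for k in range(4):
  arc(a,a+24*np.arange(1,6)); a+=120
E
```

```text
[667.71782784 102.71725982   1.65426667  40.60340851] 94.78249844134876
[[ 8.1  1.8]
 [ 5.3 -0.3]
 [ 1.  -0.2]
 [-2.5  2. ]
 [-3.9  6.1]
 [-7.9 -9.4]]
[672.20950827 135.10487824] 32.69759961126208 82.10429232226562
[-0.0011, 0, -0.0108, 0, 0, 0, 0.1], [0.0022, 0, -0.0210, 0, 0, 0, 0.1], [0.0095, 0, -0.0291, 0, 0, 0, 0.1], [0.0194, 0, -0.0334, 0, 0, 0, 0.1], [0.0302, 0, -0.0334, 0, 0, 0, 0.1], 
[0.0099, 0, 0.0044, 0, 0, 0, 0.1], [0.0171, 0, 0.0125, 0, 0, 0, 0.1], [0.0204, 0, 0.0227, 0, 0, 0, 0.1], [0.0193, 0, 0.0335, 0, 0, 0, 0.1], [0.0138, 0, 0.0429, 0, 0, 0, 0.1], 
[-0.0088, 0, 0.0063, 0, 0, 0, 0.1], [-0.0193, 0, 0.0086, 0, 0, 0, 0.1], [-0.0299, 0, 0.0063, 0, 0, 0, 0.1], [-0.0386, 0, -0.0001, 0, 0, 0, 0.1], [-0.0440, 0, -0.0094, 0, 0, 0, 0.1], 
[-0.0011, 0, -0.0108, 0, 0, 0, 0.1], [0.0022, 0, -0.0210, 0, 0, 0, 0.1], [0.0095, 0, -0.0291, 0, 0, 0, 0.1], [0.0194, 0, -0.0334, 0, 0, 0, 0.1], [0.0302, 0, -0.0334, 0, 0, 0, 0.1],
```

```bash
python3 - <<'E'
from dialfit import *
o=np.load('o5.npy',allow_pickle=True).item()
pts=np.array([[304,177],[453,120],[604,160],[690,273],[678,405],[322,516]])/3.5+[230,160]
for n in ([10,20,30,40,50,80],[20,30,40,50,60,90]):
  x,res=fit(pts,o,n); print(x,np.degrees(x[2]));print(abs(res).max())
w=pix2z("wrist",np.array([[301,412]])/3.5+[230,160],127,o)[0,:2];d=w-x[:2];print(w,np.hypot(*d),np.degrees(np.arctan2(d[1],d[0])))
E
```

```text
[670.6651298  108.62597932   7.7746516   40.53354134] 445.4547239247846
0.3194393774845139
[670.6651298  108.62597931   2.11978482  40.53354133] 121.45472392704804
0.3194393835972278
[672.20950827 135.10487824] 26.523898531266397 86.66201245478997
```

move_arm([
  [0.0001,0,0.0013,0,0,0,0.1],
  [0.0001,0,0.0013,0,0,0,0.1],
  [0.0001,0,0.0013,0,0,0,0.1],
])

```text
time: 6.6
ee_pos: [674.7, 136.8, 124.9]
eef_rot: [[0.182, -0.002, 0.983], [-0.983, 0.002, 0.182], [-0.002, -1.0, -0.002]]
force: [-0.2, 1.0, 5.9]
grip_width: 16.9
```

```bash
python3 -c "
from h import *
o=st();cv2.imwrite('pics/w6.png',capture('wrist'));np.save('o6.npy',o,allow_pickle=True)
zoom(cv2.imread('pics/w6.png'),230,160,450,330,3.5,'pics/w6z.png')"
```

```text
t 6.6 p [674.7 136.8 124.9] yaw 10.5 F [-0.2  1.   5.9] g 16.9 q [ 6. 30. 81.  0. 69. 85.]
```

View pics/w6z.png

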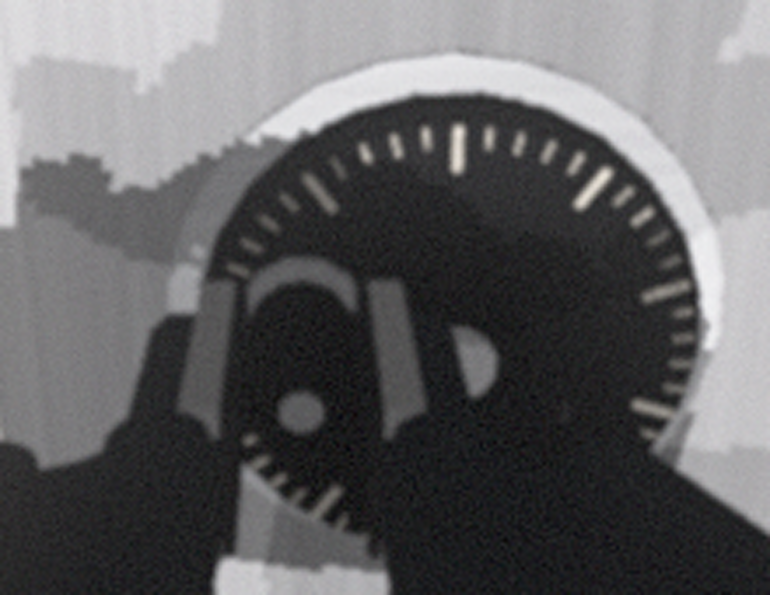

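```bash
python3 - <<'E'
from dialfit import *
o=np.load('o6.npy',allow_pickle=True).item()
pts=np.array([[307,177],[458,125],[610,168],[691,285],[672,415],[315,517]])/3.5+[230,160]
x,res=fit(pts,o,[10,20,30,40,50,80]); print(x,np.degrees(x[2])%360);print(abs(res).max())
E
```

```text
[670.49111314 108.65605424   7.74380664  40.65035288] 83.68743770885806
0.396557763082086
```

```bash
python3 - <<'E'
from arc import *
a=83.7
for k in range(3):
  arc(a,a+24*np.arange(1,6)); a+=120
arc(a,a+np.array([24,48,64,70,70]))
E
```

```text
[-0.0009, 0, -0.0108, 0, 0, 0, 0.1], [0.0027, 0, -0.0210, 0, 0, 0, 0.1], [0.0101, 0, -0.0289, 0, 0, 0, 0.1], [0.0200, 0, -0.0331, 0, 0, 0, 0.1], [0.0308, 0, -0.0328, 0, 0, 0, 0.1], 
[0.0098, 0, 0.0046, 0, 0, 0, 0.1], [0.0168, 0, 0.0128, 0, 0, 0, 0.1], [0.0200, 0, 0.0231, 0, 0, 0, 0.1], [0.0186, 0, 0.0339, 0, 0, 0, 0.1], [0.0130, 0, 0.0431, 0, 0, 0, 0.1], 
[-0.0089, 0, 0.0062, 0, 0, 0, 0.1], [-0.0195, 0, 0.0082, 0, 0, 0, 0.1], [-0.0300, 0, 0.0057, 0, 0, 0, 0.1], [-0.0386, 0, -0.0008, 0, 0, 0, 0.1], [-0.0438, 0, -0.0103, 0, 0, 0, 0.1], 
[-0.0009, 0, -0.0108, 0, 0, 0, 0.1], [0.0027, 0, -0.0210, 0, 0, 0, 0.1], [0.0072, 0, -0.0266, 0, 0, 0, 0.1], [0.0093, 0, -0.0283, 0, 0, 0, 0.1], [0.0093, 0, -0.0283, 0, 0, 0, 0.1],
```

move_arm([
  [-0.0009,0,-0.0108,0,0,0,0.1],
  [0.0027,0,-0.021,0,0,0,0.1],
  [0.0101,0,-0.0289,0,0,0,0.1],
  [0.02,0,-0.0331,0,0,0,0.1],
  [0.0308,0,-0.0328,0,0,0,0.1],
])

```text
time: 7.07
ee_pos: [648.3, 99.6, 124.9]
eef_rot: [[0.183, -0.0, 0.983], [-0.983, 0.001, 0.183], [-0.001, -1.0, -0.0]]
force: [3.6, 2.6, 3.5]
grip_width: 16.9
```

move_arm([
  [0.0098,0,0.0046,0,0,0,0.1],
  [0.0168,0,0.0128,0,0,0,0.1],
  [0.02,0,0.0231,0,0,0,0.1],
  [0.0186,0,0.0339,0,0,0,0.1],
  [0.013,0,0.0431,0,0,0,0.1],
])

```text
time: 7.48
ee_pos: [692.9, 95.1, 124.7]
eef_rot: [[0.181, -0.005, 0.983], [-0.983, 0.002, 0.181], [-0.003, -1.0, -0.005]]
force: [-6.8, 3.8, 11.6]
grip_width: 16.9
```

move_arm([
  [-0.0089,0,0.0062,0,0,0,0.1],
  [-0.0195,0,0.0082,0,0,0,0.1],
  [-0.03,0,0.0057,0,0,0,0.1],
  [-0.0386,0,-0.0008,0,0,0,0.1],
  [-0.0438,0,-0.0103,0,0,0,0.1],
])

```text
time: 7.9
ee_pos: [677.7, 136.3, 124.9]
eef_rot: [[0.183, 0.003, 0.983], [-0.983, 0.0, 0.183], [0.0, -1.0, 0.003]]
force: [2.5, 0.6, 5.5]
grip_width: 16.6
```

move_arm([
  [-0.0009,0,-0.0108,0,0,0,0.1],
  [0.0027,0,-0.021,0,0,0,0.1],
  [0.0072,0,-0.0266,0,0,0,0.1],
  [0.0093,0,-0.0283,0,0,0,0.1],
  [0.0093,0,-0.0283,0,0,0,0.1],
])

```text
time: 8.32
ee_pos: [647.9, 120.9, 124.9]
eef_rot: [[0.182, -0.005, 0.983], [-0.983, -0.0, 0.182], [-0.0, -1.0, -0.005]]
force: [-4.1, 0.9, 9.5]
grip_width: 17.1
```

```bash
python3 -c "
from h import *
o=st();cv2.imwrite('pics/w7.png',capture('wrist'));np.save('o7.npy',o,allow_pickle=True)
d=o['ee_pos'][:2]-[671.3,110.4];print(np.hypot(*d),np.degrees(np.arctan2(d[1],d[0])))
zoom(cv2.imread('pics/w7.png'),220,100,440,300,3,'pics/w7z.png')"
```

```text
t 8.32 p [647.9 120.9 124.9] yaw 10.49 F [-4.1  0.9  9.5] g 17.1 q [ 5. 28. 86. -0. 67. 84.]
25.65116277065196 155.83670554497803
```

View pics/w7z.png

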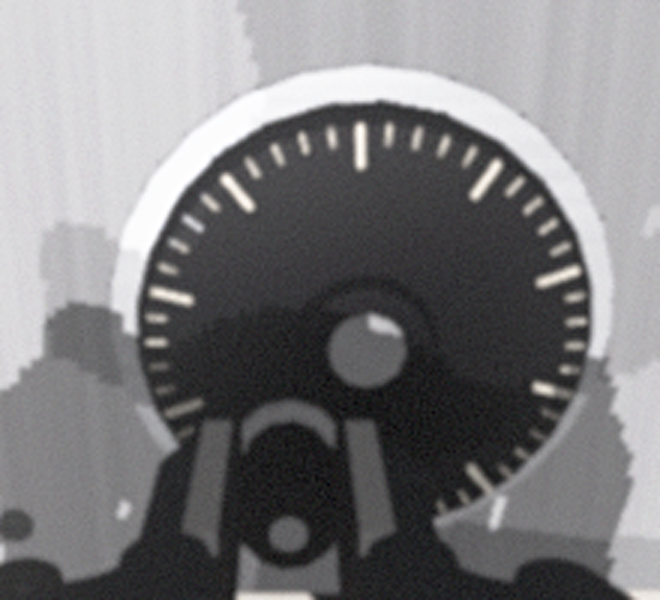

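```bash
python3 - <<'E'
from dialfit import *
o=np.load('o7.npy',allow_pickle=True).item()
pts=np.array([[167,412],[152,291],[225,176],[361,123],[499,162],[580,269],[557,393],[490,493]])/3+[220,100]
x,res=fit(pts,o,np.arange(10,90,10)); a=np.degrees(x[2])%360;print(x,a);print(abs(res).max(),(a-190.7)/3.6%100)
from arc import *
a0=a
arc(a,a-24*np.arange(1,6)); a-=120
arc(a,np.array([a-24,a-44,334.6+3-360*(a<100),334.6-360*(a<100),334.6-360*(a<100)]))
print(a0)
E
```

```text
[671.00475924 109.31554714   2.7437324   40.20495706] 157.20428655186018
2.0438385019348573 90.6956351532945
[-0.0076, 0, 0.0077, 0, 0, 0, 0.1], [-0.0114, 0, 0.0178, 0, 0, 0, 0.1], [-0.0108, 0, 0.0286, 0, 0, 0, 0.1], [-0.0058, 0, 0.0382, 0, 0, 0, 0.1], [0.0026, 0, 0.0450, 0, 0, 0, 0.1], 
[0.0105, 0, 0.0027, 0, 0, 0, 0.1], [0.0194, 0, 0.0016, 0, 0, 0, 0.1], [0.0258, 0, -0.0014, 0, 0, 0, 0.1], [0.0269, 0, -0.0022, 0, 0, 0, 0.1], [0.0269, 0, -0.0022, 0, 0, 0, 0.1], 
157.20428655186018
```

```bash
python3 - <<'E'
from dialfit import *
o=np.load('o7.npy',allow_pickle=True).item()
pts=np.array([[167,412],[152,291],[225,176],[361,123],[499,162],[580,269],[557,393],[490,493]])/3+[220,100]
x,res=fit(pts,o,np.arange(10,90,10));print(res.round(1))
k=[0,1,2,3,4,5,7]
x,res=fit(pts[k],o,np.arange(10,90,10)[k]);print(x,np.degrees(x[2]),res.round(1))
E
```

```text
[[ 0.1 -0.3]
 [-0.4  0. ]
 [ 0.  -0. ]
 [ 0.4 -0.1]
 [ 0.2 -0.2]
 [ 0.3 -0.8]
 [-0.   2. ]
 [-0.6 -0.7]]
[670.92278607 108.94580179   2.74677896  40.56313938] 157.37884145031856 [[ 0.4 -0.2]
 [-0.2  0. ]
 [-0.1  0. ]
 [ 0.1  0.1]
 [-0.1  0.2]
 [ 0.1 -0.2]
 [-0.3  0. ]]
```

move_arm([
  [-0.0076,0,0.0077,0,0,0,0.1],
  [-0.0114,0,0.0178,0,0,0,0.1],
  [-0.0108,0,0.0286,0,0,0,0.1],
  [-0.0058,0,0.0382,0,0,0,0.1],
  [0.0026,0,0.045,0,0,0,0.1],
])

```text
time: 8.78
ee_pos: [693.7, 125.7, 124.7]
eef_rot: [[0.184, -0.005, 0.983], [-0.983, -0.004, 0.184], [0.003, -1.0, -0.005]]
force: [-5.7, -3.5, 10.7]
grip_width: 16.7
```

move_arm([
  [0.0105,0,0.0027,0,0,0,0.1],
  [0.0194,0,0.0016,0,0,0,0.1],
  [0.0258,0,-0.0014,0,0,0,0.1],
  [0.0269,0,-0.0022,0,0,0,0.1],
  [0.0269,0,-0.0022,0,0,0,0.1],
])

```text
time: 9.2
ee_pos: [695.4, 99.5, 124.8]
eef_rot: [[0.182, -0.005, 0.983], [-0.983, -0.0, 0.182], [-0.001, -1.0, -0.005]]
force: [-3.6, 1.6, 9.3]
grip_width: 17.3
```

```bash
python3 -c "
from h import *
o=st();cv2.imwrite('pics/w8.png',capture('wrist'));np.save('o8.npy',o,allow_pickle=True)
d=o['ee_pos'][:2]-[671.3,110.4];print(np.hypot(*d),np.degrees(np.arctan2(d[1],d[0])))
zoom(cv2.imread('pics/w8.png'),170,150,390,350,3,'pics/w8z.png')"
```

```text
t 9.2 p [695.4  99.5 124.8] yaw 10.46 F [-3.6  1.6  9.3] g 17.3 q [ 2. 31. 79.  0. 70. 82.]
26.487044248034856 -24.322172975893118
```

View pics/w8z.png

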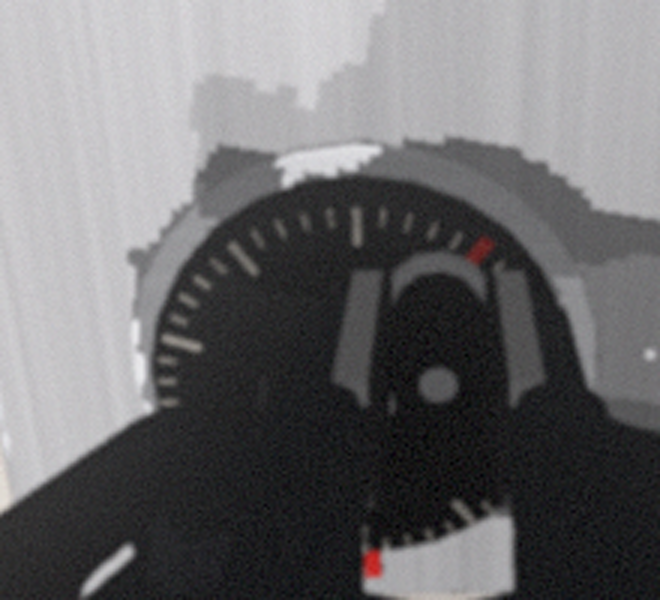

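```bash
python3 - <<'E'
from dialfit import *
o=np.load('o8.npy',allow_pickle=True).item()
pts=np.array([[488,237],[357,207],[232,243],[164,340],[470,519]])/3+[170,150]
for n in ([0,90,80,70,30],):
  x,res=fit(pts,o,n); a=np.degrees(x[2])%360;print(x,a,res.round(1))
i=pix2z("wrist",np.array([[373,563]])/3+[170,150],88,o)[0,:2]-x[:2];ia=np.degrees(np.arctan2(i[1],i[0]))%360
print(ia,np.hypot(*i),(a-ia)/3.6%100)
E
```

```text
[671.02789146 109.31156248   2.69133643 -40.37213374] 154.20221847477873 [[ 1.5 -0.8]
 [-0.3 -0.3]
 [-0.1 -0.1]
 [-1.1 -0. ]
 [ 0.1  1.3]]
190.6960648513347 56.42551825161024 89.86282045095668
```

move_arm([
  [0,0,0,0,0,0,0.5],
  [0,0,0,0,0,0,0.5],
  [0,-0.03,0,0,0,0,0.5],
  [-0.006,-0.035,-0.04,0,0,0,0.5],
  [-0.014,-0.035,-0.081,0,0,0,0.5],
])

```text
time: 9.67
ee_pos: [617.5, 98.5, 160.1]
eef_rot: [[0.182, 0.004, 0.983], [-0.983, -0.001, 0.182], [0.002, -1.0, 0.004]]
force: [-0.1, 1.2, -0.8]
grip_width: 42.4
```

move_arm([
  [0,0,-0.026,0,0,0,0.5],
  [0,0.03,-0.026,0,0,0,0.5],
  [0,0.03,-0.026,0,0,0,0.5],
])

```text
time: 9.92
ee_pos: [584.6, 94.0, 125.4]
eef_rot: [[0.183, -0.01, 0.983], [-0.983, -0.001, 0.183], [-0.001, -1.0, -0.01]]
force: [-1.6, -0.1, -0.6]
grip_width: 42.7
```

```bash
python3 -c "
from h import *
o=st();cv2.imwrite('pics/w9.png',capture('wrist'));np.save('o9.npy',o,allow_pickle=True)
print(rel([587.6,94.1,52],10.6),proj('wrist',[[671,109,100],[587.6,94.1,56]],o))"
```

```text
t 9.92 p [584.6  94.  125.4] yaw 10.53 F [-1.6 -0.1 -0.6] g 42.7 q [ 2. 23. 94. -0. 63. 82.]
(array([0.0003, 0.0748, 0.0015]), array([ 0.0073, -0.0013, -0.0004])) [[315.31085911  85.02594511]
 [314.59368413 212.64830075]]
```

View pics/w9.png

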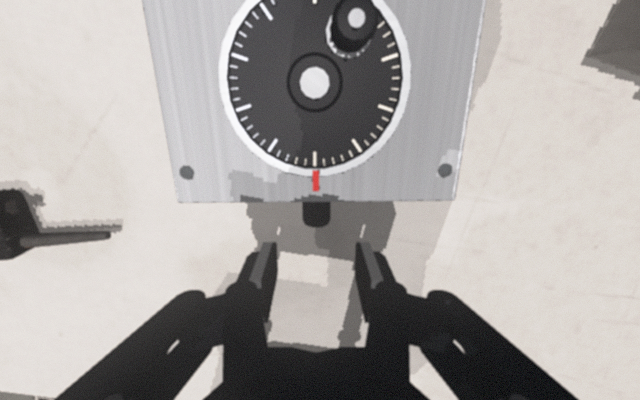

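move_arm([
  [0.001,0.04,0.001,0,0,0,0.5],
  [0.001,0.068,0.001,0,0,0,0.5],
  [0.001,0.073,0.001,0,0,0,0.5],
  [0.001,0.073,0.001,0,0,0,0.1],
  [0.001,0.073,0.001,0,0,0,0.1],
], force=50)

```text
time: 10.38
ee_pos: [591.1, 95.0, 56.9]
eef_rot: [[0.182, -0.001, 0.983], [-0.983, 0.002, 0.182], [-0.002, -1.0, -0.0]]
force: [-1.9, 10.8, -4.5]
grip_width: 19.8
```

move_arm([
  [0,0,0,0,0,0,0.1],
  [0,0,0,0,0,0,0.1],
])

```text
time: 10.55
ee_pos: [591.0, 95.0, 57.0]
eef_rot: [[0.183, 0.001, 0.983], [-0.983, 0.002, 0.183], [-0.001, -1.0, 0.001]]
force: [2.1, 4.9, -9.9]
grip_width: 18.9
```

```bash
python3 -c "
from h import *
o=st()"
```

```text
t 10.55 p [591.  95.  57.] yaw 10.52 F [ 2.1  4.9 -9.9] g 18.9 q [ 2. 27. 99.  0. 54. 82.]
```

move_arm([
  [0,0,-0.01,0,0,0,0.1],
  [0,0,-0.03,0,0,0,0.1],
  [0,0,-0.05,0,0,0,0.1],
  [0,0,-0.07,0,0,0,0.1],
  [0,0,-0.09,0,0,0,0.1],
])

```text
time: 10.97
ee_pos: [506.8, 78.7, 60.0]
eef_rot: [[0.183, 0.012, 0.983], [-0.983, 0.002, 0.183], [0.0, -1.0, 0.012]]
force: [1.9, 4.7, 5.4]
grip_width: 18.2
```

move_arm([
  [0,0,-0.02,0,0,0,0.1],
  [0,0,-0.04,0,0,0,0.1],
  [0,0,-0.06,0,0,0,0.1],
  [0,0,-0.074,0,0,0,0.1],
  [0,0,-0.08,0,0,0,0.1],
])

```text
time: 11.38
ee_pos: [425.0, 62.7, 60.0]
eef_rot: [[0.183, 0.008, 0.983], [-0.983, -0.0, 0.183], [0.002, -1.0, 0.008]]
force: [2.1, 3.2, 7.0]
grip_width: 18.4
```

```bash
python3 -c "
from h import *
o=st();print(np.hypot(*(o['ee_pos'][:2]-[591,95])))"
```

```text
t 11.38 p [425.   62.7  60. ] yaw 10.56 F [2.1 3.2 7. ] g 18.4 q [ -1.  15. 120.  -0.  45.  79.]
169.11613816391667
```

move_arm([
  [0,0,-0.004,0,0,0,0.1],
  [0,0,-0.004,0,0,0,0.1],
])

```text
time: 11.55
ee_pos: [421.8, 62.1, 59.9]
eef_rot: [[0.183, 0.008, 0.983], [-0.983, -0.0, 0.183], [0.002, -1.0, 0.008]]
force: [-1.7, 3.2, 12.2]
grip_width: 18.4
```

move_arm([
  [0,0,0.003,0,0,0,0.5],
  [0,0,0.003,0,0,0,0.5],
  [0,-0.03,0.003,0,0,0,0.5],
  [0,-0.07,0.003,0,0,0,0.6],
  [0,-0.1,0.043,0,0,0,0.8],
])

```text
time: 11.97
ee_pos: [449.7, 68.1, 154.2]
eef_rot: [[0.183, -0.005, 0.983], [-0.983, -0.002, 0.183], [0.001, -1.0, -0.005]]
force: [0.8, -0.2, -1.0]
grip_width: 62.1
```

move_arm([
  [0,0,0.03,0,0,0,0.9],
  [0,0,0.03,0,0,0,0.9],
])

```text
time: 12.13
ee_pos: [493.2, 74.4, 155.3]
eef_rot: [[0.183, 0.015, 0.983], [-0.983, -0.0, 0.183], [0.003, -1.0, 0.015]]
force: [-0.1, -0.9, 0.2]
grip_width: 76.4
```

```bash
python3 -c "
from h import *
o=st();cv2.imwrite('pics/w10.png',capture('wrist'));np.save('o10.npy',o,allow_pickle=True)"
```

```text
t 12.13 p [493.2  74.4 155.3] yaw 10.54 F [-0.1 -0.9  0.2] g 76.4 q [  1.  13. 104.  -0.  61.  80.]
```

View pics/w10.png

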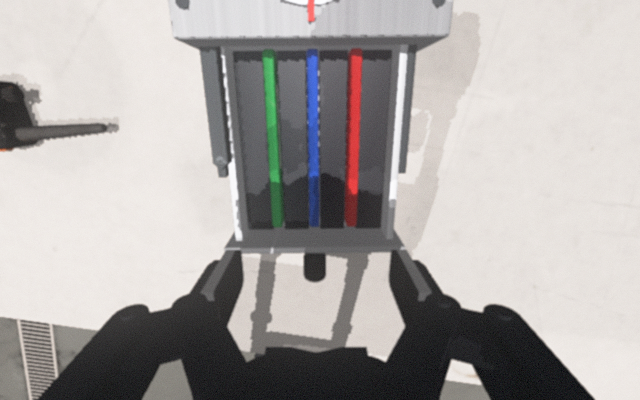

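```bash
python3 - <<'E'
from h import *
o=np.load('o10.npy',allow_pickle=True).item()
P=pix2z('wrist',[[356,49],[351.5,227],[313,49],[314,227],[269,50],[277.5,228]],36,o);print(P)
m=(P[0]+P[1])/2;print(m,np.linalg.norm(P[0]-P[1]),np.degrees(np.arctan2(*(P[0]-P[1])[1::-1])))
a=np.radians(10.6);B=np.array([[np.cos(a),-np.sin(a)],[np.sin(a),np.cos(a)]])
print((P[:,:2]-[671,109])@B)
E
```

```text
[[616.17160773  64.20221262  36.        ]
 [471.1671706   35.02337083  36.        ]
 [610.14657358  96.46435431  36.        ]
 [464.92511806  68.95470885  36.        ]
 [603.3051093  129.34432005  36.        ]
 [457.86521388 101.79697936  36.        ]]
[543.66938916  49.61279172  36.        ] 147.91109355672384 11.377527379601807
[[ -62.13337839  -33.94757197]
 [-210.03085279  -35.95472496]
 [ -62.1209329    -1.12765929]
 [-209.92467142   -1.45417938]
 [ -62.79733587   32.44971791]
 [-210.82272078   32.12632816]]
```

```bash
python3 - <<'E'
from h import *
o=np.load('o10.npy',allow_pickle=True).item()
a=np.radians(10.6);B=np.array([[np.cos(a),-np.sin(a)],[np.sin(a),np.cos(a)]])
f=lambda uv,z:print(z,((pix2z('wrist',uv,z,o)[:,:2]-[671,109])@B).round(1))
f([[180,37],[440,37]],88)
f([[312,12]],88)
f([[315,275]],56); f([[315,262]],56)
f([[232,243],[395,240],[315,248]],46)
f([[315,248]],60)
im=cv2.imread('pics/w10.png');zoom(im,160,0,470,300,2.5,'pics/w10z.png')
E
```

```text
88 [[-63.8  77.6]
 [-63.8 -77. ]]
88 [[-50.9  -0.8]]
56 [[-247.7   -2.3]]
56 [[-234.6   -2.3]]
46 [[-220.9   72.1]
 [-218.4  -74.1]
 [-226.1   -2.3]]
60 [[-218.7   -2.3]]
```

View pics/w10z.png

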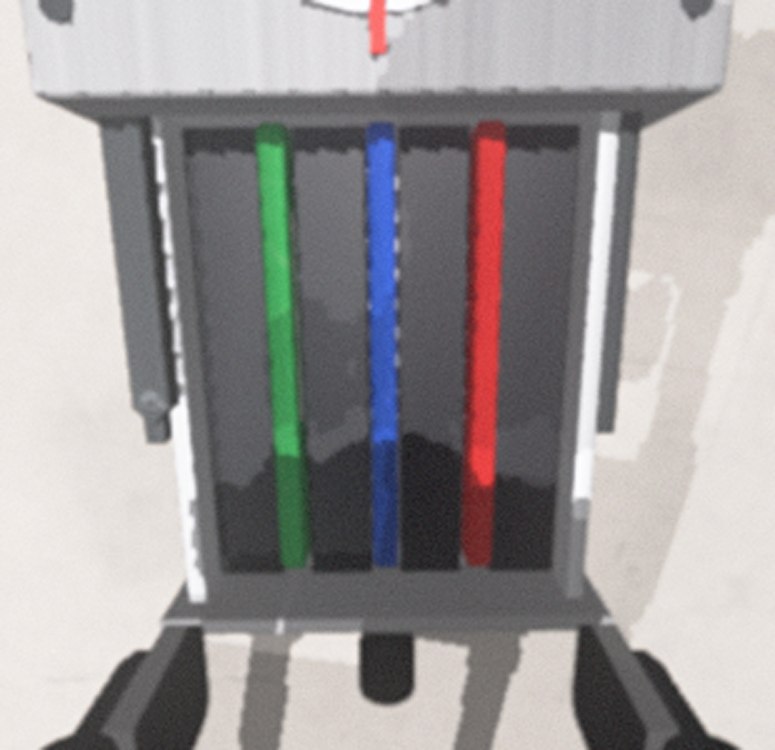

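move_arm([
  [0,0,0,0,0,0,0.9],
  [0,0,0,0,0,0,0.9],
  [0,0,0,0,0,0,0.9],
])

```text
time: 12.43
ee_pos: [482.9, 74.1, 150.9]
eef_rot: [[0.183, -0.002, 0.983], [-0.983, -0.0, 0.183], [-0.0, -1.0, -0.002]]
force: [0.5, -1.0, -0.0]
grip_width: 76.4
```

```bash
python3 -c "
from h import *
o=st();im=capture('wrist');np.save('o11.npy',o,allow_pickle=True);cv2.imwrite('pics/w11.png',im)
zoom(im,160,0,470,300,2.5,'pics/w11z.png')
im=capture('side');cv2.imwrite('pics/s11.png',im);zoom(im,290,160,410,240,6,'pics/s11z.png')"
```

```text
t 12.43 p [482.9  74.1 150.9] yaw 10.53 F [ 0.5 -1.  -0. ] g 76.4 q [  1.  13. 105.  -0.  62.  80.]
```

View pics/w11z.png

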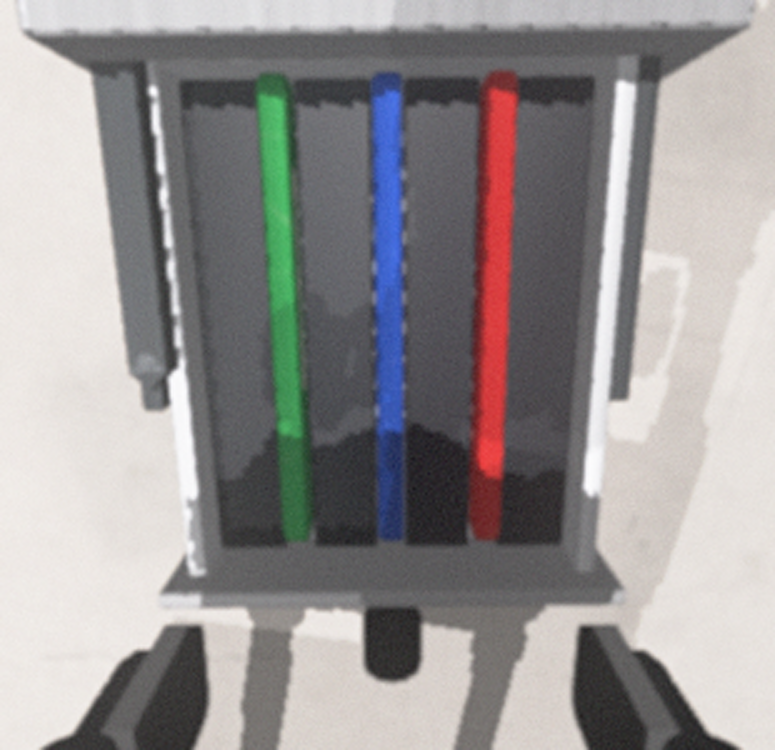

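View pics/s11z.png

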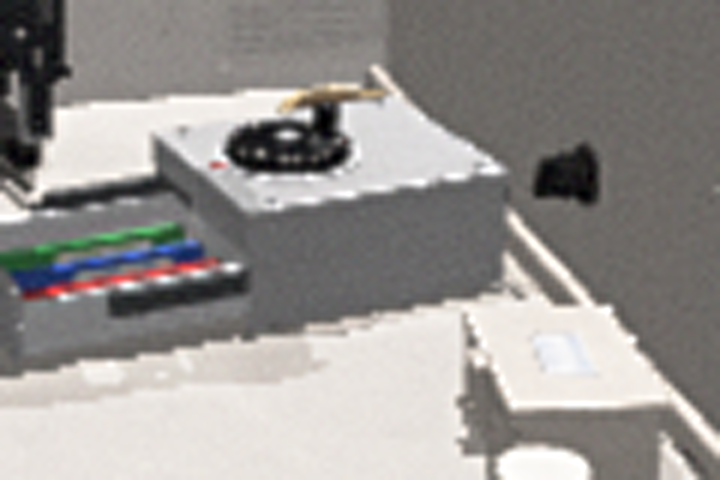

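```bash
python3 - <<'E'
from h import *
o=np.load('o11.npy',allow_pickle=True).item()
a=np.radians(10.6);B=np.array([[np.cos(a),-np.sin(a)],[np.sin(a),np.cos(a)]])
f=lambda uv,z:print(z,((pix2z('wrist',np.array(uv)/2.5+[160,0],z,o)[:,:2]-[671,109])@B).round(1))
f([[30,30],[745,28]],88)
f([[502,73],[487,538],[388,73],[391,538]],36)
for z in (36,46,56):f([[392,680]],z)
for z in (36,46,56): f([[392,604],[392,592],[392,545],[388,80]],z)
P=lambda v:np.array([671+v[0]*np.cos(a)-v[1]*np.sin(a),109+v[0]*np.sin(a)+v[1]*np.cos(a),v[2]])
# side view predicted for red far end at several x
for x in (-60,-65,-70,-75,-80): print(x,((proj('side',[P((x,-34,36))])-[290,160])*6).round(0), ((proj('side',[P((x,0,36))])-[290,160])*6).round(0))
print(((proj('side',[P((-65,-82,88)),P((-65,82,88)),P((-55,0,88))])-[290,160])*6).round(0))
E
```

```text
88 [[-63.7  79.4]
 [-63.5 -81. ]]
36 [[ -62.3  -34.1]
 [-208.9  -35.9]
 [ -62.2   -0.9]
 [-208.8   -1.7]]
36 [[-267.6   -2. ]]
46 [[-261.   -2.]]
56 [[-254.4   -1.9]]
36 [[-235.1   -2. ]
 [-230.2   -2. ]
 [-211.5   -2. ]
 [ -64.1   -0.9]]
46 [[-229.9   -2. ]
 [-225.1   -2. ]
 [-207.2   -2. ]
 [ -65.9   -0.9]]
56 [[-224.6   -1.9]
 [-220.1   -1.9]
 [-202.9   -1.9]
 [ -67.8   -0.9]]
-60 [[221. 257.]] [[201. 238.]]
-65 [[214. 258.]] [[194. 240.]]
-70 [[208. 259.]] [[188. 241.]]
-75 [[201. 260.]] [[181. 242.]]
-80 [[194. 262.]] [[174. 243.]]
[[245. 211.]
 [148. 128.]
 [208. 165.]]
```

```bash
python3 -c "
from h import *
o=st();print(rel([425,63.3,55],10.6))"
```

```text
t 12.53 p [483.3  74.1 151.1] yaw 10.53 F [-0.5 -0.5  0.7] g 76.9 q [  1.  13. 105.  -0.  62.  80.]
(array([ 0.    ,  0.0962, -0.0592]), array([ 0.0015, -0.0013, -0.    ]))
```

move_arm([
  [0,0,-0.04,0,0,0,0.5],
  [0,0.03,-0.059,0,0,0,0.5],
  [0,0.07,-0.059,0,0,0,0.5],
  [0,0.096,-0.059,0,0,0,0.5],
  [0,0.096,-0.059,0,0,0,0.5],
])

```text
time: 12.95
ee_pos: [421.6, 63.4, 51.9]
eef_rot: [[0.182, -0.01, 0.983], [-0.983, -0.0, 0.182], [-0.002, -1.0, -0.01]]
force: [-1.2, -0.3, 0.2]
grip_width: 42.5
```

move_arm([
  [0,0,0,0,0,0,0.1],
  [0,0,0,0,0,0,0.1],
  [0,0,0,0,0,0,0.1],
  [0,0,-0.005,0,0,0,0.1],
  [0,0,-0.01,0,0,0,0.1],
])

```text
time: 13.37
ee_pos: [418.6, 61.5, 56.7]
eef_rot: [[0.183, 0.005, 0.983], [-0.983, -0.0, 0.183], [0.001, -1.0, 0.005]]
force: [2.9, -1.4, -0.6]
grip_width: 18.6
```

move_arm([
  [0,0,-0.003,0,0,0,0.1],
  [0,0,-0.003,0,0,0,0.1],
  [0,0,-0.003,0,0,0,0.5],
  [0,0,-0.003,0,0,0,0.5],
  [0,-0.02,-0.003,0,0,0,0.5],
])

```text
time: 13.78
ee_pos: [410.1, 61.2, 73.9]
eef_rot: [[0.183, -0.008, 0.983], [-0.983, 0.0, 0.183], [-0.002, -1.0, -0.008]]
force: [-1.5, 0.2, -0.2]
grip_width: 42.7
```

```bash
python3 -c "
from h import *
o=st();print(rel([500,45,130],10.6))"
```

```text
t 13.78 p [410.1  61.2  73.9] yaw 10.53 F [-1.5  0.2 -0.2] g 42.7 q [ -1.  13. 120.  -0.  48.  78.]
(array([ 0.0323, -0.0569,  0.0849]), array([ 0.008 , -0.0013, -0.0016]))
```

move_arm([
  [0,-0.04,0,0,0,0,0.24],
  [0.02,-0.057,0.035,0,0,0,0.24],
  [0.032,-0.057,0.075,0,0,0,0.24],
  [0.032,-0.057,0.085,0,0,0,0.24],
  [0.032,-0.057,0.085,0,0,0,0.24],
])

```text
time: 14.2
ee_pos: [506.6, 44.9, 133.6]
eef_rot: [[0.182, 0.004, 0.983], [-0.983, -0.0, 0.182], [0.001, -1.0, 0.004]]
force: [-0.3, 0.3, -0.0]
grip_width: 20.1
```

move_arm([
  [0,0,0,0,0,0,0.24],
  [0,0,0,0,0,0,0.24],
])

```text
time: 14.37
ee_pos: [500.5, 45.5, 131.8]
eef_rot: [[0.183, -0.004, 0.983], [-0.983, 0.0, 0.183], [-0.001, -1.0, -0.004]]
force: [-0.3, -0.8, -0.1]
grip_width: 20.6
```

```bash
python3 -c "
from h import *
o=st();im=capture('wrist');np.save('o12.npy',o,allow_pickle=True);cv2.imwrite('pics/w12.png',im)
"
```

```text
t 14.37 p [500.5  45.5 131.8] yaw 10.55 F [-0.3 -0.8 -0.1] g 20.6 q [ -3.  15. 105.  -0.  60.  77.]
```

View pics/w12.png

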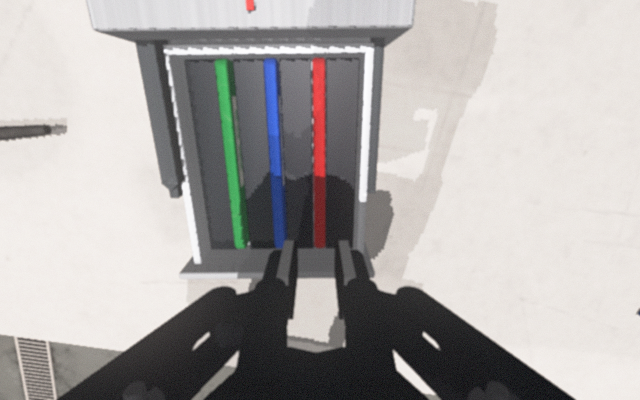

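```bash
python3 - <<'E'
from h import *
o=np.load('o12.npy',allow_pickle=True).item()
a=np.radians(10.6);B=np.array([[np.cos(a),-np.sin(a)],[np.sin(a),np.cos(a)]])
P=pix2z('wrist',[[319.5,60],[320,247],[271,60],[279,247]],36,o);print(P.round(1),((P[:,:2]-[671,109])@B).round(1))
f=lambda uv,z:print(z,((pix2z('wrist',np.array(uv),z,o)[:,:2]-[671,109])@B).round(1))
f([[100,33],[400,27]],88);f([[270,47]],46)
m=(P[0]+P[1])/2;print(m)
m2=m+np.array([0,0,0]);m2[2]=44
print(rel(m2,10.6))
E
```

```text
[[605.8  61.1  36. ]
 [463.   33.5  36. ]
 [599.7  94.1  36. ]
 [456.6  67.9  36. ]] [[ -72.9  -35.1]
 [-218.3  -36. ]
 [ -72.8   -1.6]
 [-218.3   -1. ]]
88 [[-65.7  78.4]
 [-63.1 -75.5]]
46 [[-66.2  -2.7]]
[534.41404842  47.29417606  36.        ]
(array([0.0045, 0.0878, 0.0339]), array([ 0.0036, -0.0009, -0.0008]))
```

move_arm([
  [0.0033,0.03,0.034,0,0,0,0.24],
  [0.0033,0.06,0.034,0,0,0,0.24],
  [0.0033,0.07,0.034,0,0,0,0.24],
  [0.0033,0.07,0.034,0,0,0,0.24],
  [0.0033,0.07,0.034,0,0,0,0.24],
])

```text
time: 14.83
ee_pos: [535.2, 48.4, 62.3]
eef_rot: [[0.183, -0.003, 0.983], [-0.983, 0.0, 0.183], [-0.001, -1.0, -0.003]]
force: [-0.1, 1.2, 0.9]
grip_width: 20.5
```

```bash
python3 -c "
from h import *
o=st();im=capture('wrist');np.save('o13.npy',o,allow_pickle=True);cv2.imwrite('pics/w13.png',im);zoom(im,220,100,420,300,3,'pics/w13z.png')
print(rel([534.4,48.4,44.5],10.6))
"
```

```text
t 14.83 p [535.2  48.4  62.3] yaw 10.54 F [-0.1  1.2  0.9] g 20.5 q [ -2.  23. 106.  -0.  52.  77.]
(array([-0.0004,  0.0188, -0.0018]), array([ 0.0005, -0.001 ,  0.    ]))
```

View pics/w13z.png

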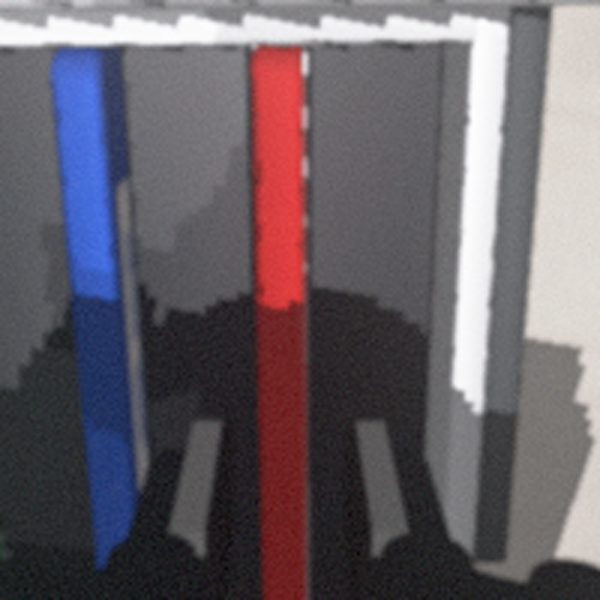

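move_arm([
  [-0.0006,0.012,-0.001,0,0,0,0.24],
  [-0.0006,0.018,-0.001,0,0,0,0.24],
  [-0.0006,0.018,-0.001,0,0,0,0.24],
  [-0.0006,0.018,-0.001,0,0,0,0.24],
])

```text
time: 15.22
ee_pos: [536.0, 48.6, 45.4]
eef_rot: [[0.183, 0.001, 0.983], [-0.983, -0.0, 0.183], [0.0, -1.0, 0.001]]
force: [0.3, -0.4, 0.2]
grip_width: 21.0
```

```bash
python3 -c "
from h import *
o=st()
print(rel([534.4,48.4,44],10.6))
"
```

```text
t 15.22 p [536.   48.6  45.4] yaw 10.53 F [ 0.3 -0.4  0.2] g 21.0 q [ -2.  24. 107.  -0.  49.  77.]
(array([-0.0001,  0.0014, -0.0016]), array([-0.0007, -0.0012,  0.0003]))
```

move_arm([
  [0,0.0015,-0.0015,0,0,0,0],
  [0,0.0015,-0.0015,0,0,0,0],
  [0,0.0015,-0.0015,0,0,0,0],
  [0,0.0015,-0.0015,0,0,0,0],
], force=40)

```text
time: 15.55
ee_pos: [535.3, 48.5, 44.0]
eef_rot: [[0.183, 0.002, 0.983], [-0.983, 0.0, 0.183], [0.0, -1.0, 0.002]]
force: [-0.3, 1.8, 5.9]
grip_width: 7.5
```

move_arm([
  [0,-0.01,0,0,0,0,0],
  [0,-0.03,0,0,0,0,0],
  [0,-0.055,0,0,0,0,0],
  [0,-0.08,0,0,0,0,0],
  [0,-0.09,0,0,0,0,0],
])

```text
time: 15.97
ee_pos: [536.0, 48.1, 136.4]
eef_rot: [[0.183, 0.005, 0.983], [-0.983, -0.001, 0.183], [0.002, -1.0, 0.005]]
force: [0.3, 0.1, -0.8]
grip_width: 7.6
```

```bash
python3 -c "
from h import *
o=st();im=capture('wrist');np.save('o14.npy',o,allow_pickle=True);cv2.imwrite('pics/w14.png',im)
"
```

```text
t 15.97 p [536.   48.1 136.4] yaw 10.53 F [ 0.3  0.1 -0.8] g 7.6 q [ -2.  18. 101.  -0.  61.  77.]
```

View pics/w14.png

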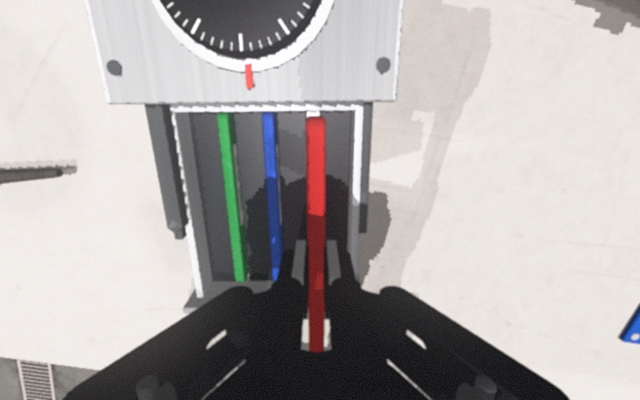

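move_arm([
  [0.04,0,-0.01,0,0.05,0,0],
  [0.08,0,-0.022,0,0.1,0,0],
  [0.12,0,-0.035,0,0.148,0,0],
  [0.16,0,-0.048,0,0.148,0,0],
  [0.198,0,-0.06,0,0.148,0,0],
])

```text
time: 16.43
ee_pos: [510.3, -158.7, 131.9]
eef_rot: [[0.036, -0.002, 0.999], [-0.999, 0.001, 0.036], [-0.001, -1.0, -0.002]]
force: [1.3, -0.9, -0.6]
grip_width: 7.7
```

move_arm([
  [0.028,0,-0.006,0,0,0,0],
  [0.033,0,-0.006,0,0,0,0],
  [0.033,0,-0.006,0,0,0,0],
  [0.033,0,-0.006,0,0,0,0],
])

```text
time: 16.77
ee_pos: [506.2, -189.8, 132.1]
eef_rot: [[0.035, -0.002, 0.999], [-0.999, 0.002, 0.035], [-0.002, -1.0, -0.002]]
force: [0.2, 1.3, -0.1]
grip_width: 7.5
```

```bash
python3 -c "
from h import *
o=st();im=capture('wrist');np.save('o15.npy',o,allow_pickle=True);cv2.imwrite('pics/w15.png',im)
"
```

```text
t 16.77 p [ 506.2 -189.8  132.1] yaw 1.98 F [ 0.2  1.3 -0.1] g 7.5 q [-28.  18. 101.   0.  61.  60.]
```

View pics/w15.png

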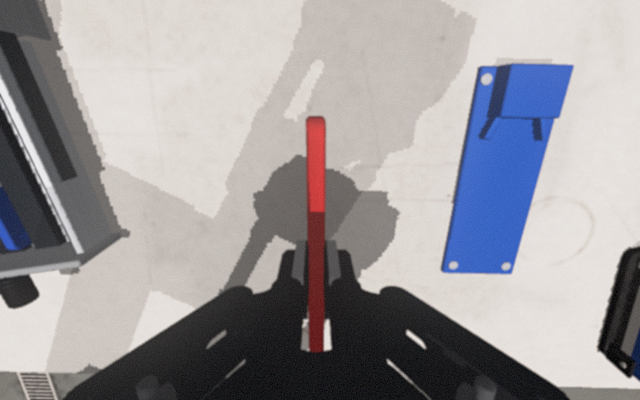

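```bash
python3 - <<'E'
from h import *
o=np.load('o15.npy',allow_pickle=True).item()
im=cv2.imread('pics/w15.png');zoom(im,430,50,580,285,2.5,'pics/w15z.png')
P=pix2z('wrist',[[478.5,66],[442,271],[510.5,272.5]],6,o);print(P)
d=P[0]-P[1];print(np.linalg.norm(d),np.degrees(np.arctan2(d[1],d[0])));e=P[1]-P[2];print(np.linalg.norm(e),np.degrees(np.arctan2(-e[0],e[1])))
print(pix2z('top',np.array([[394,210]]),6))
E
```

```text
[[ 616.46503742 -316.15041702    6.        ]
 [ 428.49736918 -320.17954858    6.        ]
 [ 429.15281144 -389.09976684    6.        ]]
188.01084598458726 1.2279605816060626
68.92333486203135 0.5448755712408431
[[ 525.2016075  -351.73723916    6.        ]]
```

View pics/w15z.png

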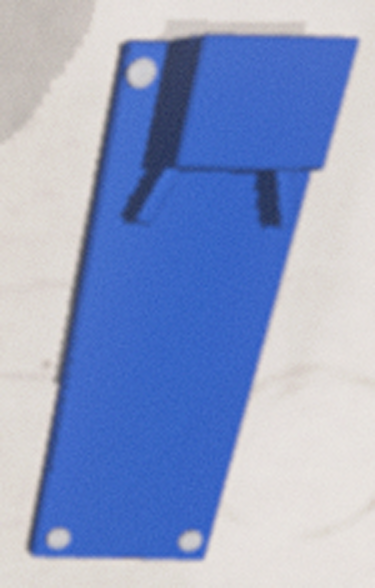

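move_arm([
  [0,0.035,0,0,0,0,0],
  [0,0.07,0,0,0,0,0],
  [0,0.09,0,0,0,0,0],
  [0,0.099,0,0,0,0,0],
  [0,0.099,0,0,0,0,0],
])

```text
time: 17.23
ee_pos: [505.7, -188.2, 32.1]
eef_rot: [[0.038, -0.004, 0.999], [-0.999, 0.002, 0.038], [-0.003, -1.0, -0.004]]
force: [0.3, 1.0, -0.5]
grip_width: 8.0
```

move_arm([
  [0,0.001,0,0,0,0,0],
  [0,0.002,0,0,0,0,0],
  [0,0.002,0,0,0,0,0],
])

```text
time: 17.48
ee_pos: [508.0, -190.7, 33.4]
eef_rot: [[0.036, 0.003, 0.999], [-0.999, -0.001, 0.036], [0.002, -1.0, 0.002]]
force: [0.6, 0.2, -0.2]
grip_width: 7.9
```

move_arm([
  [0,0.001,0,0,0,0,0],
  [0,0.002,0,0,0,0,0],
  [0,0.002,0,0,0,0,0],
])

```text
time: 17.73
ee_pos: [507.1, -190.7, 30.5]
eef_rot: [[0.036, 0.001, 0.999], [-0.999, -0.001, 0.036], [0.001, -1.0, 0.001]]
force: [-0.1, 0.4, 0.6]
grip_width: 7.8
```

move_arm([
  [0,0.001,0,0,0,0,0],
  [0,0.0015,0,0,0,0,0],
  [0,0.0015,0,0,0,0,0],
])

```text
time: 17.98
ee_pos: [507.1, -190.7, 30.0]
eef_rot: [[0.036, 0.001, 0.999], [-0.999, -0.001, 0.036], [0.001, -1.0, 0.001]]
force: [-2.1, 2.1, 9.1]
grip_width: 7.6
```

move_arm([
  [0,0,0,0,0,0,0.3],
  [0,0,0,0,0,0,0.5],
  [0,-0.004,0,0,0,0,0.5],
  [0,-0.004,0,0,0,0,0.5],
])

```text
time: 18.32
ee_pos: [507.2, -190.7, 33.0]
eef_rot: [[0.036, 0.001, 0.999], [-0.999, -0.0, 0.036], [0.0, -1.0, 0.001]]
force: [0.1, -0.5, 0.3]
grip_width: 42.6
```

```bash
python3 -c "
from h import *
o=st();im=capture('wrist');np.save('o16.npy',o,allow_pickle=True);cv2.imwrite('pics/w16.png',im);im=capture('side');zoom(im,220,190,320,260,7,'pics/s16.png')
print(proj('side',[[507,-190,0],[507,-190,22]]))
"
```

```text
t 18.32 p [ 507.2 -190.7   33. ] yaw 2.05 F [ 0.1 -0.5  0.3] g 42.6 q [-28.  25. 107.  -0.  48.  60.]
[[311.55672267 245.0485918 ]
 [311.46615574 239.27147868]]
```

View pics/w16.png

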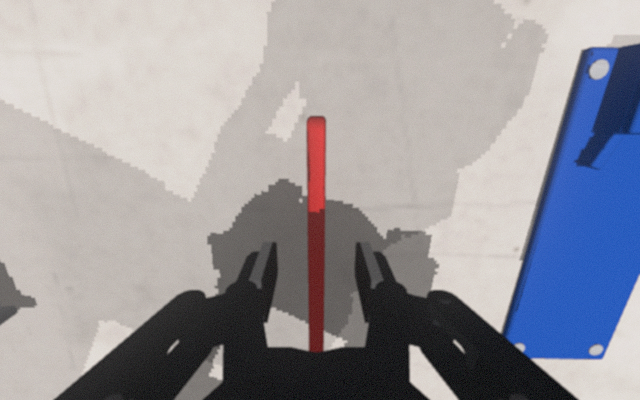

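View pics/s16.png

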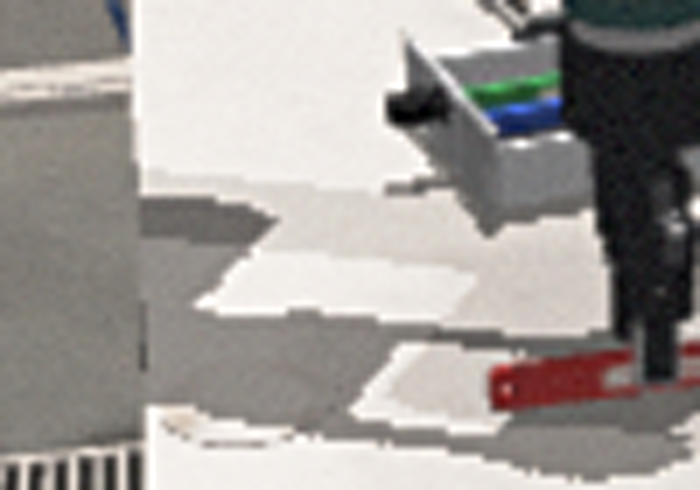

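```bash
python3 -c "
from h import *
for z in (0,10,14,20): print(z,(proj('side',[[507,-214,z],[507,-219,z]])-[220,190])*7)
"
```

```text
0 [[650.48082806 410.23182524]
 [652.51913891 415.5258786 ]]
10 [[650.21834351 391.67757642]
 [652.262023   396.92102883]]
14 [[650.11289526 384.22375407]
 [652.15872988 389.44676203]]
20 [[649.95423296 373.00839003]
 [652.00330856 378.20051052]]
```

move_arm([
  [0.01,0,0,0,0,0,0.5],
  [0.016,0,0,0,0,0,0.5],
  [0.021,0,0,0,0,0,0.5],
  [0.026,0,0,0,0,0,0.5],
  [0.031,0,0,0,0,0,0.5],
])

```text
time: 18.83
ee_pos: [508.0, -222.3, 32.5]
eef_rot: [[0.035, -0.0, 0.999], [-0.999, -0.0, 0.035], [0.0, -1.0, -0.0]]
force: [-0.2, -0.6, -0.3]
grip_width: 42.8
```

move_arm([
  [0.004,0,0,0,0,0,0.5],
  [0.004,0,0,0,0,0,0.5],
  [0.004,-0.03,0,0,0,0,0.5],
  [0.004,-0.05,0,0,0,0,0.5],
])

```text
time: 19.17
ee_pos: [507.7, -225.2, 82.9]
eef_rot: [[0.036, -0.002, 0.999], [-0.999, 0.001, 0.036], [-0.001, -1.0, -0.002]]
force: [0.5, -0.8, 0.3]
grip_width: 42.3
```

```bash
python3 -c "
from h import *
o=st();im=capture('wrist');np.save('o17.npy',o,allow_pickle=True);cv2.imwrite('pics/w17.png',im)
"
```

```text
t 19.17 p [ 507.7 -225.2   82.9] yaw 2.04 F [ 0.5 -0.8  0.3] g 42.3 q [-31.  22. 102.   0.  55.  57.]
```

View pics/w17.png

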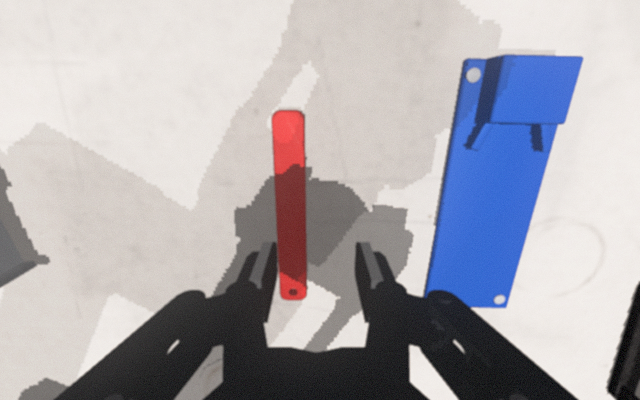

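```bash
python3 - <<'E'
from h import *
o=np.load('o17.npy',allow_pickle=True).item()
im=cv2.imread('pics/w17.png')
hsv=cv2.cvtColor(im,cv2.COLOR_BGR2HSV)
m=((hsv[...,0]<8)|(hsv[...,0]>172))&(hsv[...,1]>130)&(hsv[...,2]>60)
ys,xs=np.where(m);print(len(xs),xs.min(),xs.max(),ys.min(),ys.max())
c,_,_=cv2.findContours if False else (None,None,None)
pts=np.c_[xs,ys].astype(float)
W=pix2z('wrist',pts,9,o)[:,:2].astype(np.float32)
r=cv2.minAreaRect(W);print(r)
P=pix2z('wrist',[[289,110],[293,299.5]],9,o);print(P,(P[0]+P[1])/2,np.degrees(np.arctan2(*(P[0]-P[1])[1::-1])),np.linalg.norm(P[0]-P[1]))
# carrier
C=pix2z('wrist',[[462.5,60],[426,305],[507,308]],6,o);print(C)
E
```

```text
5275 273 305 111 299
((506.8027648925781, -207.99607849121094), (148.4774627685547, 20.923891067504883), 2.0259459018707275)
[[ 581.66008393 -206.36626546    9.        ]
 [ 432.11297807 -210.52814925    9.        ]] [ 506.886531   -208.44720736    9.        ] 1.5941254156200588 149.60500708982508
[[ 615.79817871 -315.62257255    6.        ]
 [ 428.09769323 -322.23406569    6.        ]
 [ 427.45129919 -391.14015042    6.        ]]
```

```bash
python3 - <<'E'
from h import *
st();print(rel([492,-207.4,22],2.0))
E
```

```text
t 19.22 p [ 510.4 -226.7   87.1] yaw 2.05 F [ 1.5 -1.8  2.1] g 43.0 q [-31.  22. 102.   0.  55.  57.]
(array([-0.0202,  0.0649, -0.018 ]), array([-0.0057,  0.0008,  0.0036]))
```

move_arm([
  [-0.018,0.02,-0.016,0,0,0,0.5],
  [-0.018,0.045,-0.016,0,0,0,0.5],
  [-0.018,0.052,-0.016,0,0,0,0.5],
  [-0.018,0.052,-0.016,0,0,0,0.5],
  [-0.018,0.052,-0.016,0,0,0,0.5],
])

```text
time: 19.63
ee_pos: [492.2, -208.4, 30.6]
eef_rot: [[0.036, 0.0, 0.999], [-0.999, -0.0, 0.036], [0.0, -1.0, 0.0]]
force: [0.6, 0.4, 0.3]
grip_width: 42.4
```

```bash
python3 - <<'E'
from h import *
o=st();print(rel([492,-207.4,22],2.0))
im=capture('wrist');cv2.imwrite('pics/w18.png',im)
E
```

```text
t 19.63 p [ 492.2 -208.4   30.6] yaw 2.05 F [0.6 0.4 0.3] g 42.4 q [-30.  25. 108.  -0.  47.  58.]
(array([-0.001 ,  0.0086, -0.0001]), array([-0.0003,  0.0009,  0.0003]))
```

View pics/w18.png

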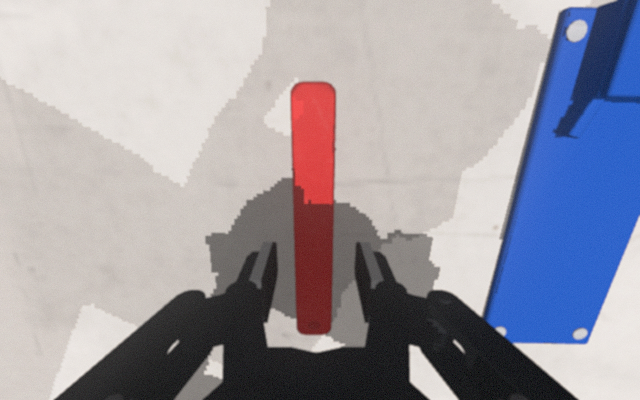

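move_arm([
  [-0.0005,0.006,0,0,0,0,0.5],
  [-0.0005,0.0085,0,0,0,0,0.35],
  [-0.0005,0.0085,0,0,0,0,0.2],
  [-0.0005,0.0085,0,0,0,0,0.1],
  [-0.0005,0.0085,0,0,0,0,0.1],
], force=40)

```text
time: 20.1
ee_pos: [491.7, -207.7, 22.2]
eef_rot: [[0.036, 0.0, 0.999], [-0.999, -0.0, 0.036], [0.0, -1.0, 0.0]]
force: [0.0, 0.6, -0.2]
grip_width: 20.3
```

```bash
python3 - <<'E'
from h import *
o=st()
E
```

```text
t 20.1 p [ 491.7 -207.7   22.2] yaw 2.05 F [ 0.   0.6 -0.2] g 20.3 q [-30.  25. 109.  -0.  46.  58.]
```

move_arm([
  [0,-0.03,0,0,0,0,0.1],
  [0.02,-0.04,-0.01,0,0,0,0.1],
  [0.06,-0.04,-0.03,0,0,0,0.1],
  [0.1,-0.04,-0.034,0,0.013,0,0.1],
  [0.135,-0.04,-0.034,0,0.013,0,0.1],
])

```text
time: 20.52
ee_pos: [461.1, -345.1, 62.8]
eef_rot: [[0.023, -0.0, 1.0], [-1.0, -0.001, 0.023], [0.001, -1.0, -0.0]]
force: [1.3, -0.2, -0.8]
grip_width: 20.4
```

move_arm([
  [0.01,0,0,0,0,0,0.1],
  [0.01,0,0,0,0,0,0.1],
  [0.01,0,0,0,0,0,0.1],
  [0.01,0,0,0,0,0,0.1],
])

```text
time: 20.85
ee_pos: [462.0, -351.7, 61.6]
eef_rot: [[0.023, -0.002, 1.0], [-1.0, 0.002, 0.023], [-0.002, -1.0, -0.002]]
force: [-0.7, -0.0, -1.1]
grip_width: 20.6
```

```bash
python3 - <<'E'
from h import *
o=st();im=capture('wrist');cv2.imwrite('pics/w19.png',im);np.save('o19.npy',o,allow_pickle=True)
zoom(im,200,0,440,300,2,'pics/w19z.png')
E
```

```text
t 20.85 p [ 462.  -351.7   61.6] yaw 1.34 F [-0.7 -0.  -1.1] g 20.6 q [-44.  26. 100.   0.  54.  44.]
```

View pics/w19.png

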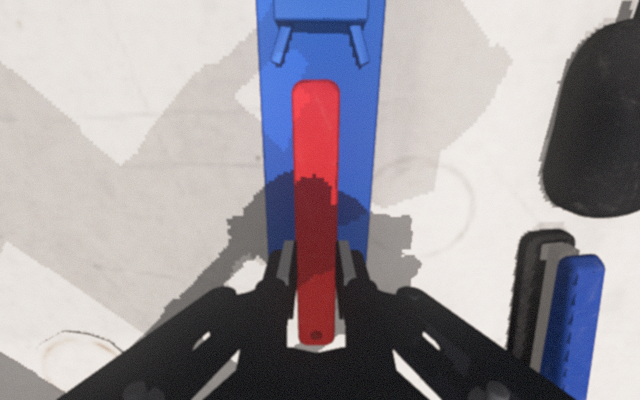

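```bash
python3 - <<'E'
from h import *
o=np.load('o19.npy',allow_pickle=True).item()
R=o['eef_rot'];p=o['ee_pos']
f=lambda uv,z:print(z,((pix2z('wrist',uv,z,o)-p)@R).round(1)[:,[0,2]].tolist(), pix2z('wrist',uv,z,o)[:,:2].round(1).tolist())
zb=61.6-22.2+9
f([[316,81],[317,345]],zb)           # stick front/back
f([[293,110],[338,110]],zb); f([[297,230],[337,230]],zb)
f([[259,40],[264,200],[380,40],[372,200]],6) # plate edges
f([[274,21],[368,21]],25)  # bridge front top edge
f([[277,65],[363,67]],16)
E
```

```text
48.400000000000006 [[1.4, 89.4], [2.1, -60.2]] [[551.4, -351.0], [401.8, -355.1]]
48.400000000000006 [[-9.1, 77.1], [11.5, 77.1]] [[538.8, -340.8], [539.3, -361.3]]
48.400000000000006 [[-8.5, 16.8], [12.4, 16.9]] [[478.6, -342.7], [479.1, -363.7]]
6 [[-30.1, 112.7], [-32.8, 18.5], [37.0, 112.7], [38.5, 18.5]] [[573.9, -318.8], [479.6, -318.4], [575.4, -385.9], [481.3, -389.6]]
25 [[-19.0, 117.8], [26.8, 117.8]] [[579.2, -329.8], [580.3, -375.6]]
16 [[-19.5, 99.0], [26.8, 98.0]] [[560.5, -329.8], [560.5, -376.1]]
```

View pics/w19z.png

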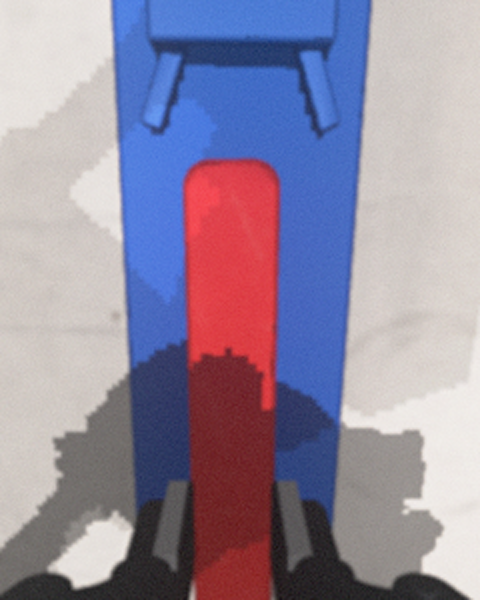

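move_arm([
  [0.0023,0.015,0,0,0.007,0,0.1],
  [0.0023,0.027,0,0,0.007,0,0.1],
  [0.0023,0.031,0,0,0.007,0,0.1],
  [0.0023,0.0315,0,0,0.007,0,0.1],
  [0.0023,0.0315,0,0,0.007,0,0.1],
])

```text
time: 21.32
ee_pos: [462.8, -354.9, 30.6]
eef_rot: [[0.017, -0.001, 1.0], [-1.0, 0.001, 0.017], [-0.001, -1.0, -0.001]]
force: [0.1, 0.7, -0.5]
grip_width: 19.8
```

```bash
python3 - <<'E'
from h import *
o=st();im=capture('wrist');cv2.imwrite('pics/w20.png',im);np.save('o20.npy',o,allow_pickle=True)
zoom(im,220,0,420,300,2,'pics/w20z.png')
E
```

```text
t 21.32 p [ 462.8 -354.9   30.6] yaw 0.98 F [ 0.1  0.7 -0.5] g 19.8 q [-44.  28. 102.   0.  50.  45.]
```

View pics/w20z.png

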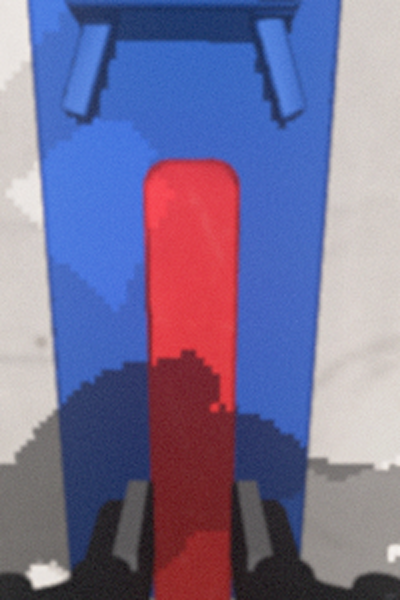

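```bash
python3 - <<'E'
from h import *
o=np.load('o20.npy',allow_pickle=True).item()
R=o['eef_rot'];p=o['ee_pos']
g=lambda uv,z:print(z,((pix2z('wrist',np.array(uv)/2+[220,0],z,o)-p)@R).round(1)[:,[0,2]].tolist())
zb=30.6-22.2+9
g([[192,160]],zb)
g([[145,200],[239,200]],zb); g([[153,440],[234,440]],zb)
g([[40,130],[332,130]],6);g([[55,340],[314,340]],6)
g([[68,6],[298,6]],25)
g([[63,105],[303,105]],16);g([[97,115],[268,115]],16)
E
```

```text
17.400000000000002 [[1.4, 89.9]]
17.400000000000002 [[-9.2, 81.5], [12.0, 81.5]]
17.400000000000002 [[-8.6, 22.6], [12.3, 22.6]]
6 [[-34.4, 97.0], [34.5, 97.0]]
6 [[-34.7, 46.3], [33.7, 46.3]]
25 [[-22.6, 117.2], [21.9, 117.2]]
16 [[-26.6, 101.0], [25.5, 101.0]]
16 [[-19.3, 99.1], [18.0, 99.1]]
```

move_arm([
  [-0.0018,0,0.004,0,0,0,0.1],
  [-0.0018,0,0.014,0,0,0,0.1],
  [-0.0018,0,0.026,0,0,0,0.1],
  [-0.0018,0,0.038,0,0,0,0.1],
  [-0.0018,0,0.048,0,0,0,0.1],
])

```text
time: 21.78
ee_pos: [512.9, -353.8, 31.0]
eef_rot: [[0.016, 0.002, 1.0], [-1.0, -0.001, 0.016], [0.001, -1.0, 0.002]]
force: [0.3, 0.3, -0.9]
grip_width: 20.2
```

```bash
python3 - <<'E'
from h import *
o=st();im=capture('wrist');cv2.imwrite('pics/w21.png',im);np.save('o21.npy',o,allow_pickle=True)
zoom(im,220,0,420,300,2,'pics/w21z.png')
E
```

```text
t 21.78 p [ 512.9 -353.8   31. ] yaw 0.93 F [ 0.3  0.3 -0.9] g 20.2 q [-41.  31.  97.   0.  53.  48.]
```

View pics/w21z.png

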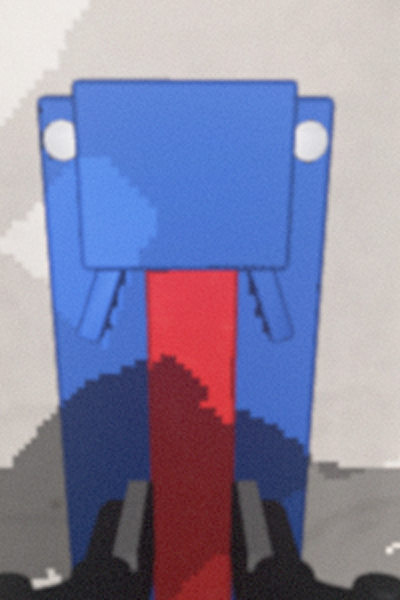

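move_arm([
  [0,0.001,0.002,0,0,0,0.1],
  [0,0.0015,0.004,0,0,0,0.1],
  [0,0.002,0.006,0,0,0,0.1],
  [0,0.002,0.007,0,0,0,0.1],
])

```text
time: 22.17
ee_pos: [517.4, -353.2, 28.3]
eef_rot: [[0.016, -0.001, 1.0], [-1.0, 0.0, 0.016], [-0.0, -1.0, -0.001]]
force: [-0.6, 0.1, -0.0]
grip_width: 20.3
```

move_arm([
  [0,0,0.001,0,0,0,0.1],
  [0,0,0.0015,0,0,0,0.1],
  [0,0,0.002,0,0,0,0.1],
])

```text
time: 22.42
ee_pos: [519.4, -353.4, 28.7]
eef_rot: [[0.016, -0.0, 1.0], [-1.0, -0.0, 0.016], [0.0, -1.0, -0.0]]
force: [-1.4, -0.2, -1.7]
grip_width: 20.0
```

```bash
python3 - <<'E'
from h import *
o=st();im=capture('wrist');cv2.imwrite('pics/w22.png',im);np.save('o22.npy',o,allow_pickle=True)
zoom(im,220,0,420,300,2,'pics/w22z.png')
E
```

```text
t 22.42 p [ 519.4 -353.4   28.7] yaw 0.89 F [-1.4 -0.2 -1.7] g 20.0 q [-41.  31.  96.  -0.  53.  49.]
```

View pics/w22z.png

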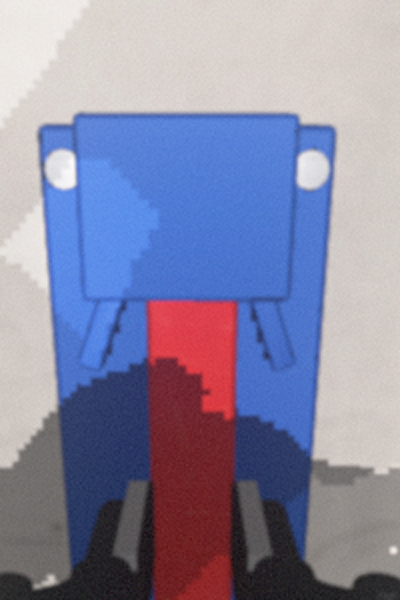

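move_arm([
  [0,0,0.001,0,0,0,0.1],
  [0,0,0.002,0,0,0,0.1],
  [0,0,0.003,0,0,0,0.1],
  [0,0,0.003,0,0,0,0.1],
])

```text
time: 22.8
ee_pos: [522.3, -353.0, 28.5]
eef_rot: [[0.016, -0.001, 1.0], [-1.0, 0.0, 0.016], [-0.0, -1.0, -0.001]]
force: [-2.4, -0.1, -0.5]
grip_width: 20.8
```

```bash
python3 - <<'E'
from h import *
o=st();im=capture('wrist');cv2.imwrite('pics/w23.png',im);np.save('o23.npy',o,allow_pickle=True)
for n in ('22','23'):
  i=cv2.imread(f'pics/w{n}.png').astype(int); oo=np.load(f'o{n}.npy',allow_pickle=True).item()
  col=i[130:170,300:332,2].mean(1); r=130+np.argmax(np.diff(col)); print(r,col[np.argmax(np.diff(col))-1:][:4])
  R=oo['eef_rot'];p=oo['ee_pos'];P=pix2z('wrist',[[316,r+.5]],25,oo);print(((P-p)@R).round(1),P.round(1))
E
```

```text
t 22.8 p [ 522.3 -353.    28.5] yaw 0.91 F [-2.4 -0.1 -0.5] g 20.8 q [-40.  31.  96.  -0.  53.  49.]
149 [ 65.46875  87.59375 148.53125 202.03125]
[[ 1.4  3.6 60.7]] [[ 580.1 -353.8   25. ]]
150 [ 78.875   133.1875  190.46875 220.3125 ]
[[ 1.4  3.4 60.3]] [[ 582.6 -353.5   25. ]]
```

move_arm([
  [0,0,0,0,0,0,0.3],
  [0,0,0,0,0,0,0.45],
  [0,0,0,0,0,0,0.45],
  [0,-0.02,0,0,0,0,0.45],
  [0,-0.05,0,0,0,0,0.45],
])

```text
time: 23.27
ee_pos: [521.2, -351.8, 76.2]
eef_rot: [[0.016, -0.005, 1.0], [-1.0, 0.004, 0.016], [-0.004, -1.0, -0.005]]
force: [0.8, -0.4, -0.0]
grip_width: 38.6
```

move_arm([
  [0,-0.04,-0.02,0,0,0,0.6],
  [0,-0.08,-0.04,0,0,0,0.6],
  [0,-0.1,-0.04,0,0,0,0.6],
  [0,-0.1,-0.04,0,0,0,0.6],
])

```text
time: 23.6
ee_pos: [484.7, -356.4, 185.6]
eef_rot: [[0.015, 0.01, 1.0], [-1.0, -0.009, 0.015], [0.009, -1.0, 0.01]]
force: [1.0, -0.4, 0.6]
grip_width: 51.4
```

```bash
python3 - <<'E'
from h import *
o=st();im=capture('wrist');cv2.imwrite('pics/w24.png',im);np.save('o24.npy',o,allow_pickle=True)
zoom(im,200,60,440,360,2,'pics/w24z.png')
E
```

```text
t 23.6 p [ 484.7 -356.4  185.6] yaw 0.86 F [ 1.  -0.4  0.6] g 51.4 q [-43.  20.  89.   0.  70.  46.]
```

View pics/w24z.png

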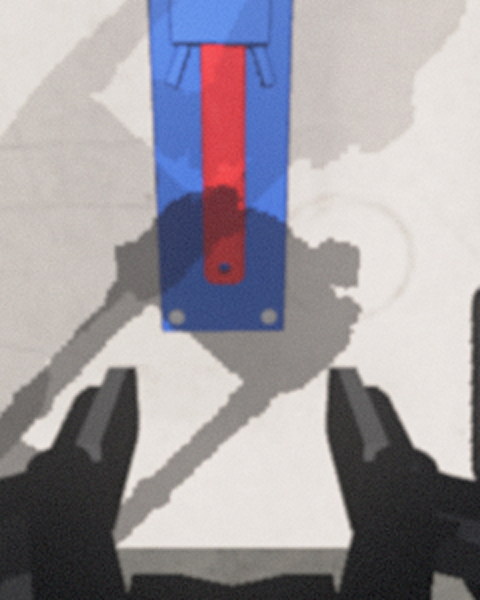

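```bash
python3 - <<'E'
from h import *
o=np.load('o24.npy',allow_pickle=True).item()
a=lambda uv,z:pix2z('wrist',np.array([uv])/2+[200,60],z,o)[0]
for r in (282,284,285):print(a([224,r],15)[0],a([224,r],6)[0])
print(a([224,329],6)[0],a([224,331],6)[0], a([224,44],25)[0])
im=capture('top');cv2.imwrite('pics/t24.png',im);zoom(im,370,170,430,250,8,'pics/t24z.png')
E
```

```text
462.95520715175087 459.826564520438
461.81124332244883 458.64788525609345
461.2382833504936 458.05753788588413
431.39887050477535 430.15448619986864 582.1519866101049
```

View pics/t24.png

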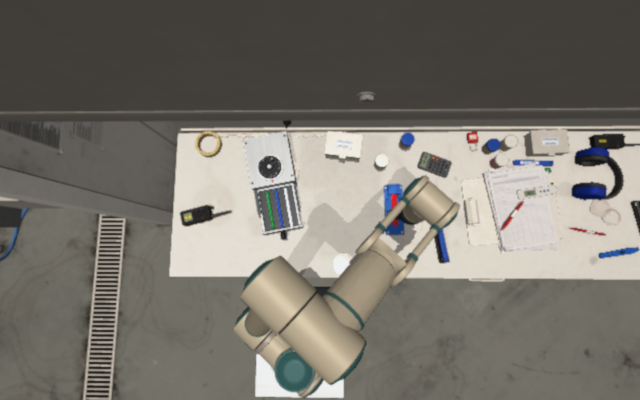

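```bash
python3 - <<'E'
from h import *
o=np.load('o24.npy',allow_pickle=True).item()
print(pix2z('wrist',np.array([[224,283]])/2+[200,60],15,o))
o=st();print(rel([440,-354.2,60],1.0),rel([440,-354.2,28],1.0))
E
```

```text
[[ 462.37617468 -355.84087113   15.        ]]
t 23.7 p [ 483.4 -354.5  180.3] yaw 0.89 F [-0.8  0.2 -0.3] g 51.4 q [-43.  20.  90.   0.  70.  46.]
(array([-0.0013,  0.1201, -0.0438]), array([-0.0035, -0.002 ,  0.0028])) (array([-0.0014,  0.1521, -0.0439]), array([-0.0035, -0.002 ,  0.0028]))
```

move_arm([
  [0,0.03,-0.025,0,0,0,0],
  [0,0.07,-0.044,0,0,0,0],
  [0,0.105,-0.044,0,0,0,0],
  [0,0.12,-0.044,0,0,0,0],
  [0,0.12,-0.044,0,0,0,0],
])

```text
time: 24.12
ee_pos: [435.4, -351.2, 52.9]
eef_rot: [[0.015, -0.008, 1.0], [-1.0, 0.009, 0.015], [-0.009, -1.0, -0.008]]
force: [-0.4, 0.6, 0.4]
grip_width: -0.1
```

move_arm([
  [0,0.01,0,0,0,0,0],
  [0,0.02,0,0,0,0,0],
  [0,0.027,0,0,0,0,0],
  [0,0.027,0,0,0,0,0],
])

```text
time: 24.45
ee_pos: [438.5, -354.1, 30.6]
eef_rot: [[0.016, -0.001, 1.0], [-1.0, 0.001, 0.016], [-0.001, -1.0, -0.001]]
force: [-0.0, -0.1, -1.0]
grip_width: -0.3
```

```bash
python3 - <<'E'
from h import *
o=st();im=capture('wrist');cv2.imwrite('pics/w25.png',im);np.save('o25.npy',o,allow_pickle=True)
zoom(im,200,0,440,300,2,'pics/w25z.png')
E
```

```text
t 24.45 p [ 438.5 -354.1   30.6] yaw 0.92 F [-0.  -0.1 -1. ] g -0.3 q [-46.  27. 105.  -0.  49.  43.]
```

View pics/w25z.png

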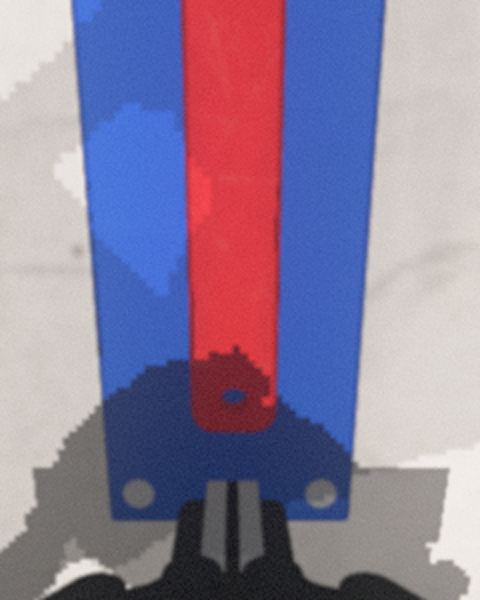

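move_arm([
  [0,0.0015,0.003,0,0,0,0],
  [0,0.0015,0.006,0,0,0,0],
  [0,0.0015,0.009,0,0,0,0],
  [0,0.0015,0.011,0,0,0,0],
  [0,0.0015,0.011,0,0,0,0],
])

```text
time: 24.92
ee_pos: [450.5, -354.7, 30.6]
eef_rot: [[0.016, 0.001, 1.0], [-1.0, -0.001, 0.016], [0.001, -1.0, 0.001]]
force: [-0.1, -0.3, -0.3]
grip_width: 0.2
```

move_arm([
  [0,0,0.001,0,0,0,0],
  [0,0,0.002,0,0,0,0],
  [0,0,0.002,0,0,0,0],
])

```text
time: 25.17
ee_pos: [451.7, -354.3, 30.2]
eef_rot: [[0.016, -0.0, 1.0], [-1.0, -0.0, 0.016], [0.0, -1.0, -0.0]]
force: [-0.4, 0.1, -0.5]
grip_width: 0.1
```

move_arm([
  [0,0,0.001,0,0,0,0],
  [0,0,0.002,0,0,0,0],
  [0,0,0.002,0,0,0,0],
])

```text
time: 25.42
ee_pos: [452.8, -354.1, 30.0]
eef_rot: [[0.016, -0.002, 1.0], [-1.0, 0.001, 0.016], [-0.001, -1.0, -0.002]]
force: [-2.5, -0.5, 2.1]
grip_width: 0.4
```

```bash
python3 - <<'E'
from h import *
o=st();im=capture('wrist');cv2.imwrite('pics/w26.png',im)
zoom(im,200,0,440,300,2,'pics/w26z.png')
E
```

```text
t 25.42 p [ 452.8 -354.1   30. ] yaw 0.92 F [-2.5 -0.5  2.1] g 0.4 q [-45.  27. 103.  -0.  50.  44.]
```

View pics/w26z.png

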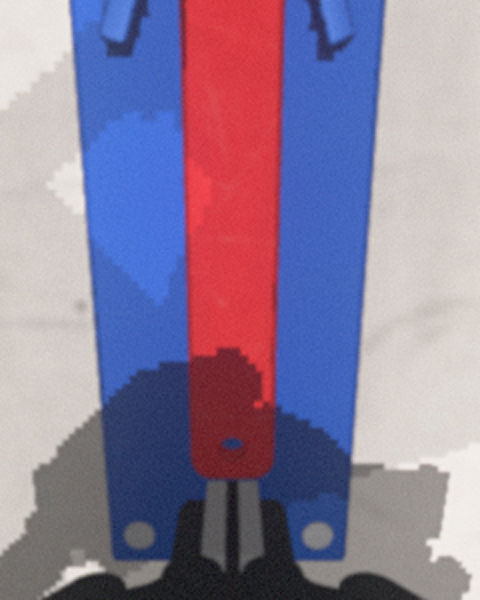

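move_arm([
  [0,0,0.001,0,0,0,0],
  [0,0,0.0015,0,0,0,0],
  [0,0,0.0015,0,0,0,0],
])

```text
time: 25.72
ee_pos: [455.1, -354.2, 30.0]
eef_rot: [[0.016, -0.0, 1.0], [-1.0, 0.0, 0.016], [-0.0, -1.0, -0.0]]
force: [-3.2, 0.6, 1.6]
grip_width: 0.0
```

```bash
python3 - <<'E'
from h import *
o=st();im=capture('wrist');cv2.imwrite('pics/w27.png',im);np.save('o27.npy',o,allow_pickle=True)
for n in ('26','27'):
  i=cv2.imread(f'pics/w{n}.png'); 
  b=i[255:300,264,0].astype(int); print(n,255+np.argmax(np.abs(np.diff(i[255:300,260:268].astype(int).sum(2).mean(1)))))
  g=i[220:250,310:318].astype(int); print(220+np.argmax(np.abs(np.diff(g[...,2].mean(1)))))
E
```

```text
t 25.72 p [ 455.1 -354.2   30. ] yaw 0.9 F [-3.2  0.6  1.6] g 0.0 q [-45.  28. 103.   0.  50.  44.]
26 293
238
27 293
238
```

move_arm([
  [0,0,-0.005,0,0,0,0],
  [0,-0.002,-0.015,0,0,0,0],
  [0,-0.03,-0.02,0,0,0,0],
  [0,-0.07,-0.02,0,0,0,0],
  [0,-0.11,-0.02,0,0,0,0],
])

```text
time: 26.18
ee_pos: [433.9, -353.9, 140.4]
eef_rot: [[0.015, -0.001, 1.0], [-1.0, 0.002, 0.015], [-0.002, -1.0, -0.001]]
force: [1.1, -0.1, 0.7]
grip_width: 0.6
```

move_arm([
  [0,-0.03,0,0,0,0,0],
  [0,-0.04,0,0,0,0,0],
  [0,-0.04,0,0,0,0,0],
  [0,-0.04,0,0,0,0,0],
  [0,-0.04,0,0,0,0,0],
])

```text
time: 26.6
ee_pos: [434.1, -353.6, 178.2]
eef_rot: [[0.016, -0.002, 1.0], [-1.0, 0.003, 0.016], [-0.003, -1.0, -0.002]]
force: [-0.0, 0.2, -0.2]
grip_width: 0.1
```

```bash
python3 - <<'E'
from h import *
o=st();im=capture('wrist');cv2.imwrite('pics/w28.png',im);np.save('o28.npy',o,allow_pickle=True)
zoom(im,200,0,440,300,2,'pics/w28z.png')
t=capture('top');cv2.imwrite('pics/t28.png',t)
t0=cv2.imread('pics/top0.png')
z=np.hstack([cv2.resize(x[120:280,165:470],None,fx=1.3*2/2,fy=1.3) for x in (t0,t)]);cv2.imwrite('pics/cmp.png',z)
E
```

```text
t 26.6 p [ 434.1 -353.6  178.2] yaw 0.9 F [-0.   0.2 -0.2] g 0.1 q [-46.  17.  95.   0.  68.  43.]
```

View pics/w28z.png

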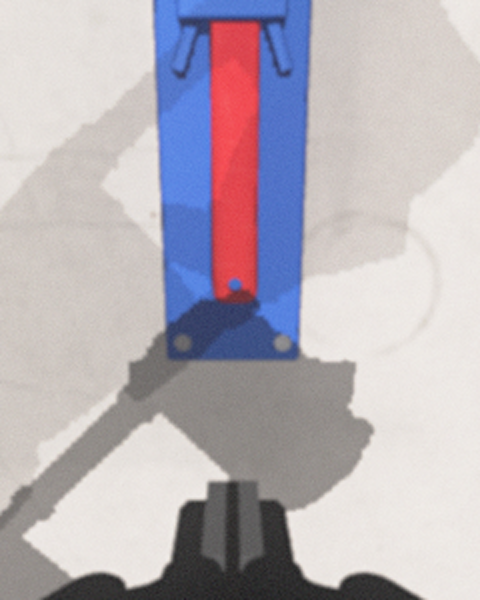

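View pics/cmp.png

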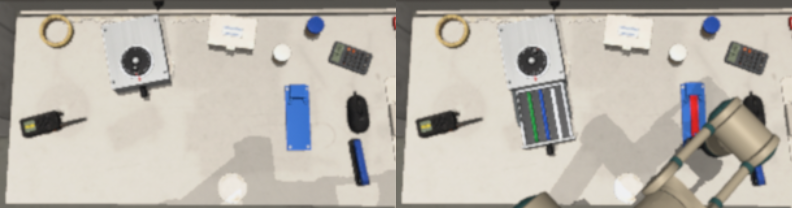

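```bash
python3 - <<'E'
from h import *
o=np.load('o28.npy',allow_pickle=True).item()
a=lambda uv,z:pix2z('wrist',np.array([uv])/2+[200,0],z,o)[0][0]
print(a([235,302],15)-a([235,359],6))
print(sign_off())
E
```

```text
31.89079709180629
the job is handed in; nothing more can be done
None
```

The red stick lies flat in the carrier, under the bridge and home against the stop. I handed the job in at about 26.7 s of the 72 s allowed.

- **Dial:** I wound it 70 – 90 – 40 in the directions asked. The camera readings at the three stops were about 70.3, 90.7 and 39.9, all within the 2 allowed.
- **Drawer:** It is pulled right out. On the first pull I seem to have pushed it back a few millimetres while letting go of the knob, so I gripped it again and pulled it out. The next picture showed its rear wall clear of the box.
- **Stick:** I lifted the red one out, stood it on the worktop, tipped it flat, took it across its width and slid it into the tunnel.
- **Seating:** I also pushed its rear end lightly with the closed fingers. Stick and carrier then moved together at about 3 N, so it is against the stop. This moved the carrier a few millimetres along its length.
- **Last checks:**
  - The stick's rear end was 31.9 mm from the plate's rear edge, which puts its middle at about +1.9 mm. The allowed range is 0 to 2 mm and this measurement is good to about 1 mm. A picture before the final push gave about +1 mm.
  - The green and blue sticks are still in the drawer.
  - Compared by eye in the top view, the pot and radio look unmoved. The arm partly hid the stapler in the last picture, but I never touched it.

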